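Load the bench press with the brass spindle from the mixed crate

TASK

Pick the brass spindle with the collar out of the mixed crate and lay it, without dropping it, in the V nest on the press slide while the slide is still out: collar down in its slot, collar end towards the press. Then push the slide fully home under the punch so the spindle is ready for staking. All the other parts stay in the crate, and the tools and the bottle on the bench are left where they are.

Things in the scene. Friction and masses are not known exactly. Their poses are not given: they have to be found in the camera images.
- spindle: The part to fetch: turned brass spindle, the only brass part with a collar. Shaft 14 mm diameter, 80 mm long; collar 22 mm diameter, 8 mm wide near one end (14 mm of shaft beyond it; 58 mm of tail, marked by a thin dark ring, on the other side). About 120 g. Origin on the shaft axis at mid length, x along the shaft to the collar end. Lies in the crate at any yaw, 3 to 5 degrees off level.
- collar (a point): Centre of the brass spindle's collar, on the shaft axis, 22 mm from the spindle's origin along its +x.
- tail (a point): Centre of the end face of the brass spindle's tail (long plain end), 40 mm from its origin along -x.
- crate: Black open plastic crate, 200 mm (its x) by 300 mm (its y) outside, 52 mm high, walls and floor 4 mm, fixed to the bench. Origin: centre of its underside on the bench. Eleven mixed turned parts lie in it; some lie against or on each other, but nothing lies on the brass spindle.
- nest (a point): Where the collar's centre belongs in the V nest on the slide, 110 mm above the bench, 34 mm above the aluminium carriage plate. x points into the press (push direction), z up. The shaft lies level along x, collar end at +x, in 90 degree V notches of three steel plates (44 mm wide, 38 mm high, V mouths 28 mm wide) spanning x +7 to +15, -7 to -13 and -46 to -54 mm; collar in the 14 mm slot at 0.
- finger_gap (a point): Point on the laid shaft's axis, 29 mm from the nest point along nest -x, in the open gap (33 mm along the shaft) between the second and third V plate: nothing beside or below the shaft there down to the carriage plate 34 mm lower, so fingers fit round the shaft.
- end_stop (a point): Middle of the dark end stop plate of the nest, 24.5 mm from the nest point along nest +x; plate 5 mm thick, 40 mm wide, top 48 mm above the carriage plate. It blocks a spindle laid tail first.
- slide (a joint): Travel of the nest slide in m along the nest's x: 0 fully out, 0.15 fully home against its stop, with the collar slot under the punch. Starts 0 to 0.03. About 2.5 N of friction (8 N s/m of damping besides); it stays where it is left.
- knob (a point): Centre of the red knob on the slide's outer end, 115 mm from the nest point along nest -x and 7 mm lower (103 mm above the bench): upright, 26 mm diameter, from 19 mm below to 17 mm above this point. Carriage plate top is 27 mm below it; the plate is 80 mm wide and ends 17 mm farther out. Moves with the slide.
- press: White hand bench press, fixed. Origin on the bench under the ram axis; x as the nest's x (throat to column). The head overhangs from 210 mm above the bench up, its front face 60 mm before the ram axis, 86 mm wide; hub and hand lever stick out 110 mm on its -y side. Punch tip 140 mm above the bench: load with the slide out.
- steel_spindle: Bystander in the crate: same shape as the brass spindle, but of bare steel; origin on the axis at mid length. Must stay in the crate.
- brass_pin: Bystander in the crate: plain brass pin without collar, 14 mm diameter, 70 mm long; origin at its centre. Must stay in the crate.
- bolt_a: Bystander in the crate: dark hex bolt, 16 mm shank, 27 mm head, 70 mm long; origin on the axis near mid length. Must stay in the crate.
- bolt_b: Bystander in the crate: bright hex bolt, 16 mm shank, 27 mm head, 62 mm long; origin on the axis near mid length. Must stay in the crate.
- sleeve: Bystander in the crate: aluminium sleeve, 30 mm diameter, 55 mm long, lying; origin at its centre. Must stay in the crate.
- nut_brass: Bystander in the crate: flat brass hex nut, 27 mm over corners, 12 mm high; origin under its centre. Must stay in the crate.
- nut_steel: Bystander in the crate: flat steel hex nut, 27 mm over corners, 12 mm high; origin under its centre. Must stay in the crate.
- screwdriver: Bystander: red-handled screwdriver lying on the far side of the bench.
- wrench: Bystander: steel wrench lying on the far side of the bench.
- oil_bottle: Bystander: white oil bottle with a red cap, 140 mm high, 52 mm diameter, standing on the far left of the bench; origin under its centre.
- dowel: Bystander in the crate: plain bright steel dowel, 11 mm diameter, 50 mm long, lying beside the dark bolt; origin at its centre. Must stay in the crate.
- key_bar: Bystander in the crate: dark steel key bar, 52 x 12 x 10 mm, lying beside the bright bolt; origin under its centre. Must stay in the crate.
- washer: Bystander in the crate: steel washer, 28 mm diameter, 4 mm thick, lying on the brass nut; origin under its centre. Must stay in the crate.
There are look-alikes about, which are no part of the job. Leave any turquoise look-alike of the spindle alone.

How it is judged (in metres and radians):
On the way:
1. the brass spindle lies in the V nest, collar in its slot and collar end towards the press, while the slide is still out (less than 60 mm in) (x of collar in the frame of nest between -0.0045 and 0.0045 m and y of collar in the frame of nest between -0.003 and 0.003 m and z of collar in the frame of nest between -0.003 and 0.003 m and x of tail in the frame of nest between -0.068 and -0.056 m and y of tail in the frame of nest between -0.004 and 0.004 m and z of tail in the frame of nest between -0.004 and 0.004 m and value of joint slide below 0.06 m), for 0.2 s.
At the end, for the whole second after the job is handed in: Spindle still in the nest: collar centre within 4.5 mm along the slide, 3 mm across and in height; tail end 56-68 mm out along nest -x, within 4 mm across and in height; slide over 0.146 m; the ten other parts inside the crate outline, origins below 45 mm over its underside (x of collar in the frame of nest between -0.0045 and 0.0045 m and y of collar in the frame of nest between -0.003 and 0.003 m and z of collar in the frame of nest between -0.003 and 0.003 m and x of tail in the frame of nest between -0.068 and -0.056 m and y of tail in the frame of nest between -0.004 and 0.004 m and z of tail in the frame of nest between -0.004 and 0.004 m and value of joint slide above 0.146 m and linear speed of spindle below 0.02 m/s and x of steel_spindle in the frame of crate between -0.1 and 0.1 m and y of steel_spindle in the frame of crate between -0.15 and 0.15 m and z of each of steel_spindle, brass_pin, bolt_a, bolt_b, sleeve, nut_brass, nut_steel, dowel, key_bar, washer in the frame of crate below 0.045 m and x of brass_pin in the frame of crate between -0.1 and 0.1 m and y of brass_pin in the frame of crate between -0.15 and 0.15 m and x of bolt_a in the frame of crate between -0.1 and 0.1 m and y of bolt_a in the frame of crate between -0.15 and 0.15 m and x of bolt_b in the frame of crate between -0.1 and 0.1 m and y of bolt_b in the frame of crate between -0.15 and 0.15 m and x of sleeve in the frame of crate between -0.1 and 0.1 m and y of sleeve in the frame of crate between -0.15 and 0.15 m and x of nut_brass in the frame of crate between -0.1 and 0.1 m and y of nut_brass in the frame of crate between -0.15 and 0.15 m and x of nut_steel in the frame of crate between -0.1 and 0.1 m and y of nut_steel in the frame of crate between -0.15 and 0.15 m and x of dowel in the frame of crate between -0.1 and 0.1 m and y of dowel in the frame of crate between -0.15 and 0.15 m and x of key_bar in the frame of crate between -0.1 and 0.1 m and y of key_bar in the frame of crate between -0.15 and 0.15 m and x of washer in the frame of crate between -0.1 and 0.1 m and y of washer in the frame of crate between -0.15 and 0.15 m); the robot touches nothing.
It fails at once if the spindle is dropped: it falls free over the nest, at more than 0.45 m/s (about 10 mm of fall) (distance between collar and nest below 0.1 m and linear speed of spindle above 0.45 m/s and contact force between the fingers and spindle below 0.05 N).
It fails at once if the screwdriver, wrench or bottle on the bench is moved by more than 20 mm (distance of any of screwdriver, wrench, oil_bottle from where it was at the start of the episode above 0.02 m).
It also fails if it takes over 58 s, if anything falls off the work surface, if the arm or the gripper's body presses on something with over 40 N, if the wrist force passes 120 N, or if a joint passes its speed limit or range.

ROBOT

A 6-joint arm with a two-finger parallel gripper is mounted at the origin on the work surface. World frame = base frame: x ahead of the robot, y to its left, z up, the work surface at z = 0. Lengths are in mm, angles in rad, forces in N, time in s.
With the tool pointing down it reaches from about 300 to 875 mm from the base axis. Payload 6.4 kg.
Tool frame: the origin (TCP) lies at the very end of the fingers, on their centre line; the grasp point (between the pads) lies bot.grip_depth behind it (bot.grip_depth is the distance from the TCP to the grasp point, in mm); z points along the fingers, x is the direction in which the jaws open and shut, and the axes are right-handed (so a half turn about z gives the same grasp; the last joint's range is limited). The gripper opens to 88 mm and grips with 3 to 60 N. Pads are 18 mm wide; open, the fingers measure 123 mm over their backs; the gripper's body (75 mm by 187 mm) begins 45 mm behind the grasp point.
Start: joints at [-1.486, 0.181, 1.607, -0, 1.354, -0.206], TCP at [164.879, -550.868, 238.714] pointing down, gripper open.
Joint ranges: [-2.99, 2.99], [-0.89, 2.07], [0.3, 2.58], [-1.14, 4.28], [0, 2.63], [-3.12, 3.12]. Speed limits (rad/s): [2.57, 2.57, 3.01, 3.14, 3.14, 3.14].

INTERFACE

Orientations are given as a rotation vector (axis times angle).
In Python, from cell import bot gives the robot as it stands.
- The arm moves only by the shell command python3 -m crank 'ROWS' [FORCE]. ROWS is JSON, a list of rows, each a list of 5 numbers: the shift along the tool's x, y, z in mm, then the turn about the tool's z in degrees, then the opening, from -1 (shut) to 1 (fully open), so that 0 is half open. In form: [[tx, ty, tz, yaw, gripper], ...]. A call has 1 to 20 rows; each row shifts and turns the commanded pose from where the row before left it, along the tool's axes as they then stand; what a row does not reach is not made up. A row lasts 1/12 s, in which the tool goes at most 41.7 mm and 7.16 degrees, less where a joint would pass 70% of its speed; a pose out of reach is approached as far as the arm can. A call with a gripper value outside its range is refused whole. The fingers move at their own pace and stop on an object; FORCE is the grip in N (left out, the last holds). Time passes only in rows, so rows that do not move let the fingers close. It gives the time, the measured TCP pose, the force and the opening at its end, in the units of the state.
- bot.state(): the state, without advancing time (a new reading comes with each control period).
- bot.read_camera(name): name is "side" or "top" or "wrist"; returns a dict with "pixels" (480x640x3 uint8, red, green, blue), "depth" (480x640 float32, mm along the optical axis (not along the pixel's ray), 0 where there is no reading), "fx", "fy", "cx", "cy" (pixels), "position" and "attitude" of the camera in the world. Camera axes: x right, y down, z forward; pixel columns grow to the right and rows downward; lengths in mm; the calibration is good to about 2 mm. A picture is of the moment at which its call begins.
- bot.close_job(): hands the job in, once; it reports no verdict.
Trained networks look in a picture, given as the dict that the camera call returned (one of the last four; its "shot" number tells which), for a name from the list of things; names that differ only in an ending like _2 or _b are one class to them, and where a whole thing is asked for, a point or a joint stands for the part that bears it (a point fixed in the world has none). Each returns a list of dicts, best first, with "score" (0 to 1); they miss things now and then, are a little off and sometimes report something else, mostly with a low value. They report only what shows in the picture. A call takes as long as a camera call. They do not tell look-alikes from the thing itself.
- bot.search_frame(picture, target): "uv" ([column, row] in pixels, amid what is visible of it).
The state is a dict: "t": time; "joint_positions": joint angles; "qd": joint speeds; "joint_efforts": joint torques, N m; "tool_pos": TCP position; "ee_rot": TCP orientation; "force": force on the tool from outside, world axes, zero at the start; "ft_torque": the same for the moment, N m; "grip_width": finger opening in mm.
Only numpy, scipy, OpenCV 4.12 (cv2) and the standard library are available. Lean on these libraries where they do the work, as an engineer would, in place of code of your own. Each camera call takes 0.05 s, during which the arm holds its last target.

## Working session

There is one attempt and no reset: what is moved stays moved. The work goes in short steps, Python scripts to look and compute and a shell command to move; the robot and the scene stay as the last step left them, time stands still between calls to the robot, and variables do not carry over. Pictures are saved under pics/ and viewed, and the job is handed in when it is done.

```bash
ls; mkdir -p pics; cat > h.py <<'E'
import numpy as np, cv2
from scipy.spatial.transform import Rotation as R
from cell import bot
def Rm(a):
    a=np.array(a,float)
    if a.shape==(3,3): return a
    return R.from_rotvec(a).as_matrix()
def pt(p,u,v,d=None):
    if d is None: d=p['depth'][int(round(v)),int(round(u))]
    c=np.array([(u-p['cx'])/p['fx']*d,(v-p['cy'])/p['fy']*d,d])
    return Rm(p['attitude'])@c+np.array(p['position'])
def proj(p,X):
    c=Rm(p['attitude']).T@(np.array(X)-np.array(p['position']))
    return np.array([p['fx']*c[0]/c[2]+p['cx'],p['fy']*c[1]/c[2]+p['cy']]),c[2]
def cloud(p):
    v,u=np.mgrid[0:480,0:640]; d=p['depth']
    c=np.stack([(u-p['cx'])/p['fx']*d,(v-p['cy'])/p['fy']*d,d],-1)
    return c@Rm(p['attitude']).T+np.array(p['position'])
def save(p,n): cv2.imwrite('pics/'+n,cv2.cvtColor(p['pixels'],cv2.COLOR_RGB2BGR))
def crop(p,n,u0,v0,u1,v1,s):
    im=cv2.cvtColor(p['pixels'][v0:v1,u0:u1],cv2.COLOR_RGB2BGR)
    cv2.imwrite('pics/'+n,cv2.resize(im,None,fx=s,fy=s,interpolation=cv2.INTER_CUBIC))
E
python3 - <<'E'
from h import *
for n in ('top','side'):
    p=bot.read_camera(n); save(p,n+'0.png'); print(n,p['position'],p['attitude'],p['fx'])
    np.savez(n+'0.npz',**{k:p[k] for k in p})
    for t in ('spindle','collar','tail','steel_spindle','nest','knob','end_stop','finger_gap','crate','brass_pin'):
        for r in bot.search_frame(p,t)[:3]: print(t,r['uv'],round(r['score'],2),np.round(pt(p,*r['uv'])))
print(bot.state(),bot.grip_depth)
E
```

```text
pics
top [ 385.62713778  -60.67583451 1474.23829271] [-2.15643634  2.15150636 -0.13554206] 603.0547283929841
spindle [219.5, 245.8] 0.66 [542. 161. 109.]
spindle [416.6, 345.4] 0.64 [ 314. -299.   16.]
spindle [430.5, 285.7] 0.48 [ 456. -334.   18.]
collar [432.7, 284.4] 0.77 [ 459. -337.   31.]
collar [419.2, 345.6] 0.73 [ 314. -305.   15.]
collar [221.7, 249.3] 0.7 [534. 157. 102.]
tail [434.7, 281.0] 0.78 [ 469. -348.    1.]
tail [491.5, 277.9] 0.76 [ 476. -483.   13.]
tail [421.3, 344.0] 0.51 [ 318. -309.   19.]
steel_spindle [355.7, 242.5] 0.51 [ 560. -155.   20.]
nest [218.8, 244.9] 0.79 [544. 164. 103.]
nest [431.2, 282.9] 0.32 [ 463. -335.   22.]
knob [224.5, 246.4] 0.97 [544. 156.  72.]
end_stop [221.8, 246.8] 0.76 [540. 157. 104.]
finger_gap [431.2, 286.7] 0.19 [ 454. -336.   17.]
finger_gap [300.4, 162.3] 0.16 [758. -20.  28.]
crate [396.6, 262.3] 0.75 [ 514. -255.    6.]
crate [195.7, 156.0] 0.26 [754. 224.  99.]
crate [361.2, 153.0] 0.21 [ 786. -171.   10.]
brass_pin [390.4, 281.8] 0.63 [ 466. -239.   11.]
side [ 268.82848305 -684.42977067  867.04173543] [-2.37669377  0.
[... 942 characters left out ...]
joint_positions': array([-1.48629566e+00,  1.80803135e-01,  1.60700386e+00,  2.40949085e-06,
        1.35379947e+00, -2.06294254e-01]), 'qd': array([ 5.79239473e-05, -1.27137464e-03, -6.60735511e-04,  1.02574531e-03,
       -5.47068912e-04,  2.79333879e-04]), 'joint_efforts': array([-6.65732932e-04, -4.33847737e+01, -3.42177236e+01,  7.01670977e-02,
        3.11787240e-02, -1.06420754e-05]), 'tool_pos': array([ 164.88217835, -550.86563379,  238.71082607]), 'ee_rot': array([-2.51984679e+00,  1.87614013e+00,  1.16076629e-05]), 'force': array([ 0.51645232, -0.08177326,  1.07434816]), 'ft_torque': array([-0.02978056, -0.02092391, -0.00934806]), 'grip_width': 87.90922501229463} 18.700000000000003
```

View pics/top0.png

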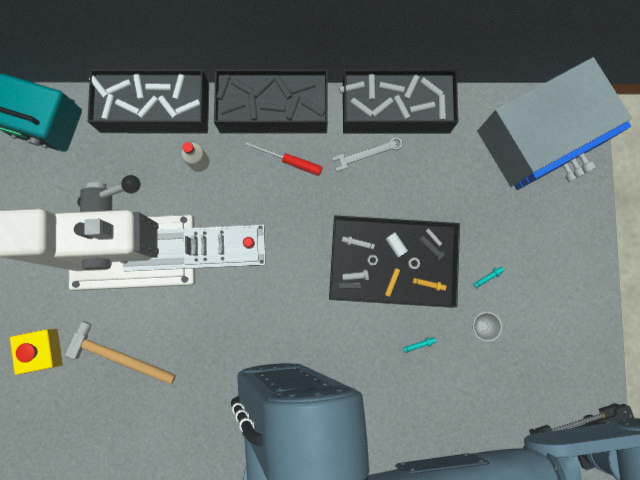

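View pics/side0.png

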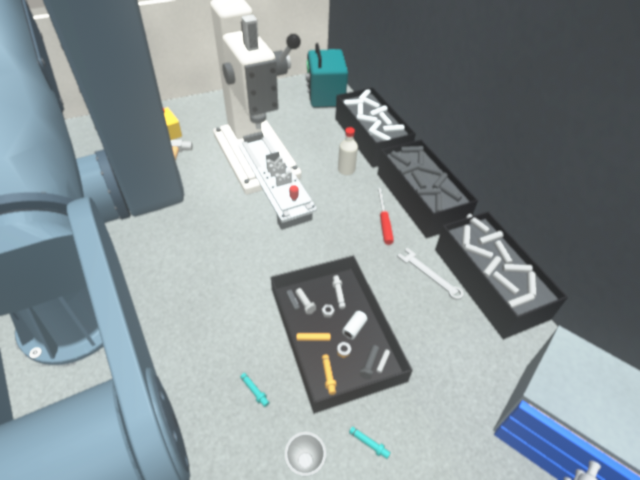

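```bash
python3 - <<'E'
from h import *
for n,b in (('top',(330,215,530,365)),('side',(230,270,430,460))):
    p=dict(np.load(n+'0.npz')); crop(p,n+'_crate0.png',*b,4 if n=='top' else 3)
p=dict(np.load('top0.npz')); crop(p,'top_nest0.png',150,200,290,290,5)
p=dict(np.load('side0.npz')); crop(p,'side_nest0.png',190,70,350,200,5)
E
```

```text
(no output)
```

View pics/top_crate0.png

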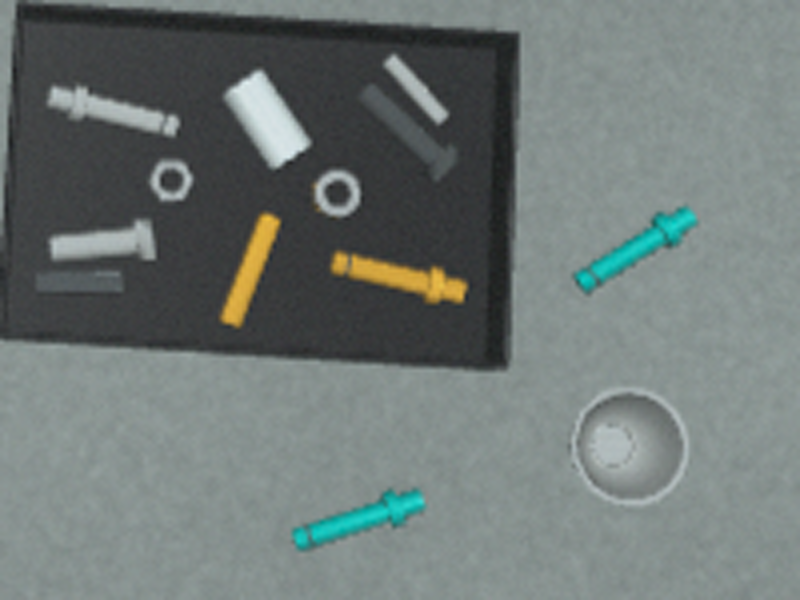

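View pics/side_crate0.png

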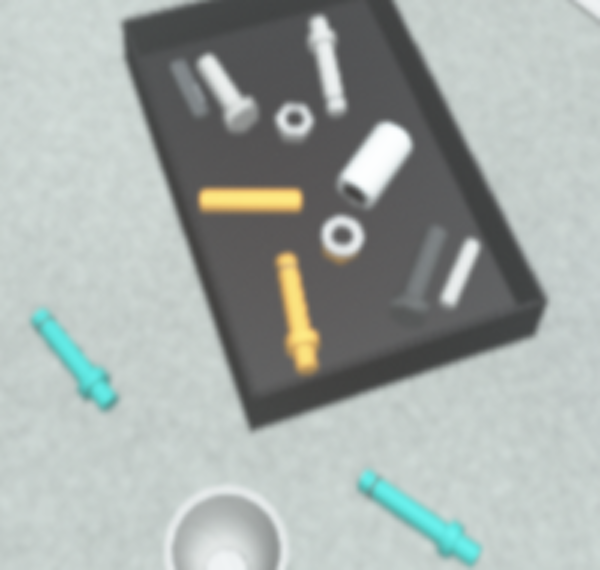

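View pics/top_nest0.png

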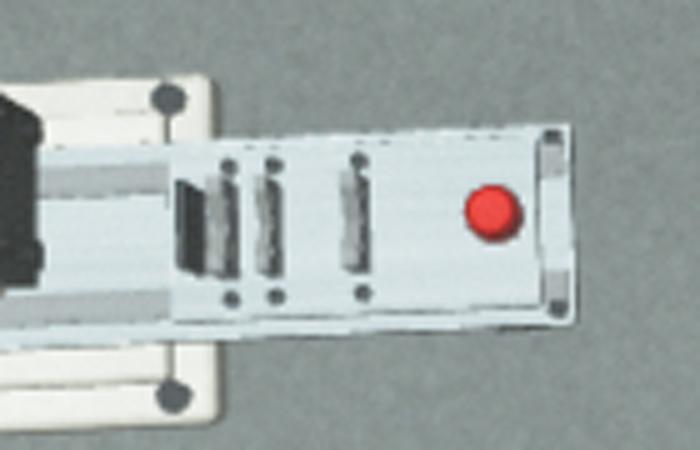

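View pics/side_nest0.png

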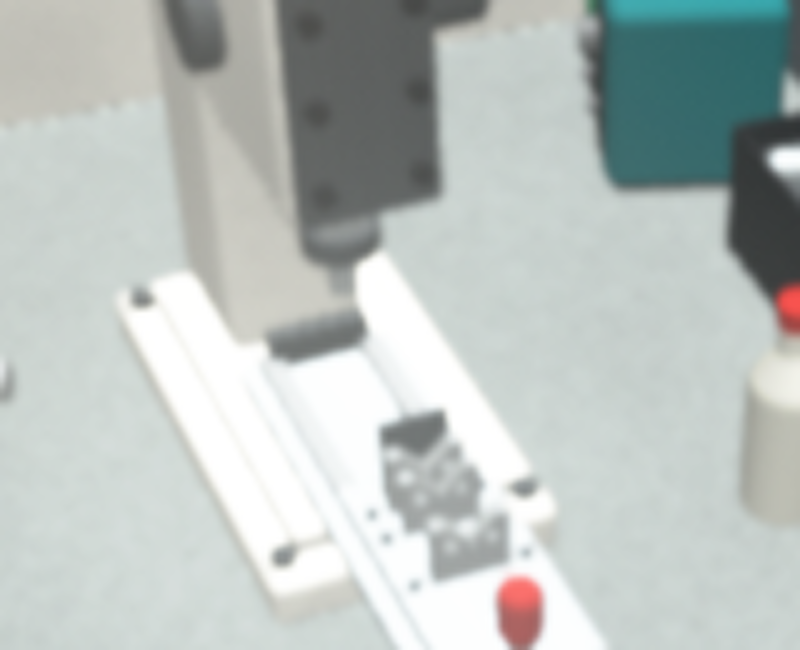

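Candidates in the top image (px): brass spindle (430,285), collar right at ≈(440,287); brass pin (391,283), no collar; steel spindle (358,242); brass nut under the washer (414,263); turquoise look-alikes (420,345) and (489,277), both outside the crate. The brass part with a collar at (430,285) is the one to pick, and the crop confirms the collar and the dark tail ring. The nest is at ≈(205,244), collar slot between the first two plates, knob at (248,242).

```bash
cat >> h.py <<'E'
def brass(p,zr=(0,40),box=None):
    P=cloud(p); hsv=cv2.cvtColor(p['pixels'],cv2.COLOR_RGB2HSV)
    m=((hsv[...,0]>12)&(hsv[...,0]<30)&(hsv[...,1]>90)&(hsv[...,2]>90)).astype(np.uint8)
    m=cv2.morphologyEx(m,cv2.MORPH_CLOSE,np.ones((5,5)))
    n,l,s,c=cv2.connectedComponentsWithStats(m)
    return [(l==i,s[i],c[i]) for i in range(1,n) if s[i][4]>60],P
E
python3 - <<'E'
from h import *
p=dict(np.load('top0.npz'))
cs,P=brass(p)
for m,s,c in cs:
    Q=P[m]; Q=Q[p['depth'][m]>0]; mu=np.median(Q,0)
    if mu[2]>60: continue
    w,V=np.linalg.eigh(np.cov((Q-Q.mean(0))[:,:2].T)); d=V[:,1]; t=(Q-Q.mean(0))[:,:2]@d
    print(s,c,Q.mean(0).round(1),mu.round(1),'ang',np.degrees(np.arctan2(d[1],d[0])).round(1),np.percentile(t,[0,100]).round(1),np.percentile(Q[:,2],[2,50,98]).round(1))
# nest line: red knob
hsv=cv2.cvtColor(p['pixels'],cv2.COLOR_RGB2HSV)
m=((hsv[...,1]>150)&((hsv[...,0]<8)|(hsv[...,0]>172))); v,u=np.where(m[225:260,235:265]); print('knobpx',u.mean()+235,v.mean()+225, pt(p,u.mean()+235,v.mean()+225))
for uv in [(331,217),(459,222),(458,306),(330,299)]: print('cr',pt(p,*uv).round(0))
q=bot.read_camera('wrist'); print(q['position'],q['attitude'],q['fx']); 
T=Rm(bot.state()['ee_rot']); print('cam in tool',T.T@(np.array(q['position'])-bot.state()['tool_pos']),(T.T@Rm(q['attitude'])).round(3))
E
```

```text
[385 268  15  29 179] [392.09497207 281.98324022] [ 465.3 -242.3   16. ] [ 465.3 -242.3   16.6] ang 158.0 [-37.5  35.6] [ 4.  16.6 23.4]
[413 278  34  13 229] [430.10917031 283.95196507] [ 460.5 -333.4   18.8] [ 460.4 -335.3   19.7] ang 76.5 [-40.8  41.8] [ 2.2 19.7 29.5]
[ 81 339  94  45 985] [128.2751269  361.36954315] [276.  384.8  24.5] [276.3 384.5  25. ] ang 68.8 [-114.1  120.9] [15.5 25.  31.8]
knobpx 247.73333333333332 241.56 [549.82175396  95.712665   122.16487214]
cr [626. -95.   4.]
cr [ 614. -411.    5.]
cr [ 408. -403.   -0.]
cr [423. -92.  50.]
[ 234.31162619 -528.78817091  385.17125665] [ 2.32581681 -1.73215446 -0.25185987] 379.09169989401073
cam in tool [  -1.25464453  -72.84961754 -146.44651855] [[ 1.    -0.    -0.   ]
 [ 0.     0.959  0.284]
 [ 0.    -0.284  0.959]]
```

```bash
python3 -m crank '[[0,0,0,-6.6,1],[0,0,0,-6.6,1],[0,0,0,-6.6,1],[0,0,0,-6.6,1],[0,0,0,-6.6,1],[0,0,0,-6.6,1],[0,0,0,-6.6,1],[0,0,0,-6.6,1],[0,0,0,-7,1],[23.7,-28.7,8.8,0,0],[23.7,-28.7,8.8,0,0],[23.7,-28.7,8.8,0,0],[23.7,-28.7,8.8,0,0],[23.7,-28.7,8.8,0,0],[23.7,-28.7,8.8,0,0],[23.7,-28.7,8.8,0,0],[23.7,-28.7,8.8,0,0],[23.7,-28.7,8.8,0,0],[23.7,-28.7,8.8,0,0]]'
python3 -m crank '[[0,0,0,0,-0.3],[0,0,0,0,-0.3],[0,0,0,0,-0.3]]'
cat > meas.py <<'E'
from h import *
import sys
q=bot.read_camera('wrist'); save(q,sys.argv[1]); s=bot.state()
T=Rm(s['ee_rot']); print('t',s['t'],s['tool_pos'].round(1),'yaw',np.degrees(np.arctan2(T[1,0],T[0,0])).round(2),s['grip_width'],s['joint_positions'].round(2))
cs,P=brass(q)
for m,st,c in cs:
    Q=P[m]; Q=Q[q['depth'][m]>0]
    w,V=np.linalg.eigh(np.cov((Q-Q.mean(0))[:,:2].T)); d=V[:,1]; t=(Q-Q.mean(0))[:,:2]@d
    e=np.percentile(t,[.5,99.5]); mid=Q.mean(0)[:2]+d*e.mean()
    print(st,c.round(0),'mid',mid.round(1),'ang',np.degrees(np.arctan2(d[1],d[0])).round(1),e.round(1),'z',np.percentile(Q[:,2],[2,50,98]).round(1))
E
python3 meas.py w1.png
```

```text
t: 2.73
tool_pos: [463.9, -326.1, 150.5]
ee_rot: [3.119, -0.37, 0.001]
force: [-0.3, -1.2, -0.3]
grip_width: 44.0
t: 2.98
tool_pos: [462.3, -327.6, 150.8]
ee_rot: [3.119, -0.369, -0.001]
force: [0.1, -0.2, 0.1]
grip_width: 31.0
t 3.0333 [ 462.  -328.2  151.1] yaw -13.57 30.76461372658006 [-0.83  0.26  1.71 -0.    1.18 -0.59]
[ 245  102  100   36 2105] [294. 120.] mid [ 463.4 -242.4] ang 158.0 [-34.9  34.3] z [ 4.7 17.2 19.5]
[ 305  186   28  106 2065] [318. 239.] mid [ 458.5 -333.9] ang 76.9 [-46.   39.6] z [ 5.1 19.5 26.2]
[ 198  347   26   78 1032] [208. 386.] mid [ 445.  -299.7] ang 76.2 [-11.2   6. ] z [223.3 233.6 237.3]
[ 417  347   25   78 1007] [432. 386.] mid [ 488.5 -309. ] ang 75.7 [-9.3  5.8] z [223.6 233.7 237.4]
[ 122  440  457   18 5014] [384. 451.] mid [ 471.1 -310.5] ang 166.5 [-34.2  46.6] z [239.2 241.9 243.6]
```

View pics/w1.png

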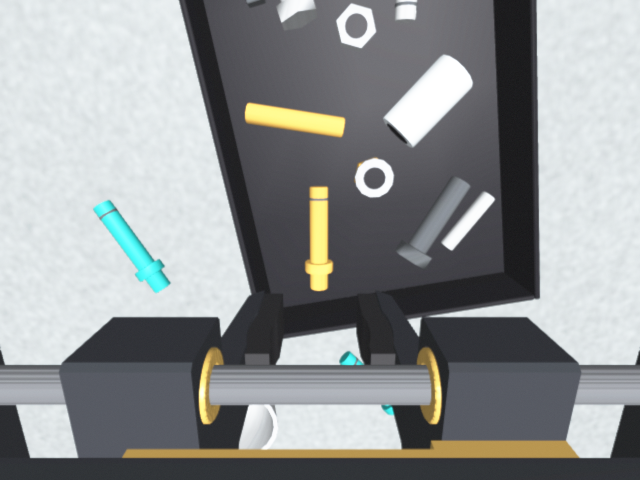

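```bash
cat > meas2.py <<'E'
from h import *
q=bot.read_camera('wrist'); s=bot.state(); T=Rm(s['ee_rot']); o=s['tool_pos']
print(o.round(1), q['cx'],q['cy'])
cs,P=brass(q)
for m,st,c in cs:
    if abs(c[0]-319)>40 or not 100<c[1]<330: continue
    Q=(P-o)@T  # tool frame
    v,u=np.where(m)
    for r in range(v.min(),v.max()+1,3):
        k=u[v==r]; z=Q[r,k,2]; x=Q[r,k,0]; y=Q[r,k,1]
        print(r,k.min(),k.max(),'tool x edges %.1f %.1f mid %.1f y %.1f zmin %.1f'%(x[1],x[-2],(x[1]+x[-2])/2,np.median(y),z.min()))
E
python3 meas2.py
```

```text
[ 461.8 -328.5  151.2] 319.68464573419726 245.21515090186398
101 249 251 tool x edges -51.5 -51.5 mid -51.5 y -96.6 zmin 145.1
104 246 270 tool x edges -51.6 -37.9 mid -44.7 y -94.0 zmin 133.9
107 245 289 tool x edges -52.2 -24.3 mid -38.3 y -91.9 zmin 133.0
110 245 308 tool x edges -52.3 -10.3 mid -31.3 y -89.8 zmin 131.4
113 245 327 tool x edges -52.3 3.5 mid -24.4 y -87.8 zmin -146.3
116 245 343 tool x edges -52.5 14.8 mid -18.8 y -85.8 zmin -146.3
119 245 344 tool x edges -53.1 15.3 mid -18.9 y -83.9 zmin -146.3
122 248 344 tool x edges -51.7 15.2 mid -18.3 y -81.9 zmin -146.3
125 267 344 tool x edges -38.3 15.2 mid -11.5 y -79.9 zmin -146.3
128 287 343 tool x edges -23.9 14.6 mid -4.7 y -77.9 zmin 131.7
131 308 343 tool x edges -8.8 14.7 mid 3.0 y -75.8 zmin 132.3
134 327 342 tool x edges 4.9 14.2 mid 9.5 y -73.8 zmin 135.0
185 310 326 tool x edges -7.8 3.0 mid -2.4 y -36.1 zmin 144.4
188 309 328 tool x edges -8.2 4.4 mid -1.9 y -35.5 zmin 132.1
191 309 328 tool x edges -8.3 4.4 mid -1.9 y -33.3 zmin 131.4
194 309 328 tool x edges -8.3 4.5 mid -1.9 y -31.1 zmin 132.1
197 310 328
[... 1194 characters left out ...]
 -1.6 y 14.5 zmin 128.9
257 310 328 tool x edges -7.7 4.7 mid -1.5 y 17.0 zmin 128.5
260 305 332 tool x edges -11.8 7.9 mid -2.0 y 19.8 zmin 128.4
263 305 333 tool x edges -11.6 8.6 mid -1.5 y 21.0 zmin -146.3
266 305 333 tool x edges -11.6 8.6 mid -1.5 y 22.9 zmin 124.3
269 305 332 tool x edges -11.7 7.8 mid -2.0 y 25.3 zmin 123.8
272 307 330 tool x edges -10.0 6.7 mid -1.7 y 27.5 zmin 124.0
275 310 328 tool x edges -7.8 4.8 mid -1.5 y 31.4 zmin 127.1
278 310 328 tool x edges -7.9 4.8 mid -1.5 y 33.7 zmin 127.5
281 310 328 tool x edges -7.8 4.8 mid -1.5 y 36.2 zmin 127.7
284 310 328 tool x edges -7.9 4.8 mid -1.5 y 38.8 zmin 126.7
287 311 327 tool x edges -7.1 4.0 mid -1.5 y 41.2 zmin 126.5
```

```bash
python3 -m crank '[[-1.6,-5,20,0,-0.3],[0,0,30,0,-0.3],[0,0,30,0,-0.3],[0,0,30,0,-0.3],[0,0,20,0,-0.3],[0,0,8,0,-0.3],[0,0,4,0,-0.3],[0,0,0,0,-0.3],[0,0,0,0,-0.3]]' 
python3 meas.py w2.png
```

```text
t: 3.83
tool_pos: [462.6, -323.4, 10.1]
ee_rot: [3.118, -0.371, 0.003]
force: [-0.5, -0.1, 1.0]
grip_width: 30.7
t 3.8833 [ 462.9 -323.4   10.4] yaw -13.57 30.854040198197303 [-0.82  0.47  1.76 -0.    0.91 -0.58]
[ 169   84  202   69 8184] [269. 118.] mid [ 463.4 -242.3] ang 158.1 [-34.8  34.2] z [ 5.4 17.3 19.3]
[385 189  50  51 390] [402. 205.] mid [ 503.9 -285. ] ang -148.6 [-12.4  12.1] z [ 4.3  9.2 16.6]
[ 301  241   36  125 4156] [319. 303.] mid [ 462.9 -316.5] ang 76.8 [-27.1  23.1] z [ 5.2 18.4 21.3]
[199 348  25  76 981] [208. 386.] mid [ 445.5 -294.5] ang 77.1 [-9.3  5.9] z [82.9 92.8 96.4]
[417 348  25  76 949] [431. 386.] mid [ 488.7 -304.5] ang 75.5 [-8.6  5.5] z [83.7 93.3 96.6]
[304 405  32  26 738] [319. 416.] mid [ 451.1 -370.4] ang 86.4 [-22.3  10.4] z [ 4.5 22.3 26.2]
[ 122  440  456   18 5174] [382. 451.] mid [ 471.2 -306.2] ang 165.7 [-34.6  46.5] z [ 98.6 101.2 102.9]
```

View pics/w2.png

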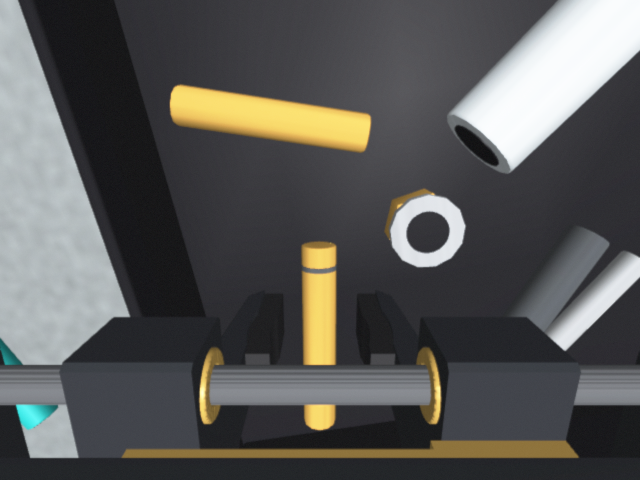

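The wrist view shows the shaft at column 319, centred between the fingertips (280 and 357), with nothing else between them. Next I lower a little more and grip.

```bash
python3 -m crank '[[0,0,3,0,-0.3],[0,0,0,0,-0.3],[0,0,0,0,-1],[0,0,0,0,-1],[0,0,0,0,-1],[0,0,0,0,-1],[0,0,0,0,-1]]' 25
python3 -m crank '[[0,0,-5,0,-1],[0,0,-20,0,-1],[0,0,-30,0,-1],[0,0,-40,0,-1],[0,0,-40,0,-1],[0,0,-40,0,-1],[0,0,0,0,-1]]'
python3 meas.py w3.png
```

```text
t: 4.47
tool_pos: [462.2, -322.1, 5.9]
ee_rot: [3.12, -0.37, 0.0]
force: [-0.9, 1.1, 1.5]
grip_width: 13.2
t: 5.05
tool_pos: [465.5, -325.4, 190.0]
ee_rot: [3.111, -0.369, 0.017]
force: [1.6, -1.4, -0.4]
grip_width: 13.0
t 5.1 [ 464.3 -324.3  186.2] yaw -13.53 13.012729758181079 [-0.82  0.21  1.69  0.    1.24 -0.58]
[ 248  108   88   31 1638] [291. 123.] mid [ 463.3 -242.2] ang 158.0 [-34.9  34.6] z [ 4.4 17.2 19.5]
[ 302  247   36  118 4031] [320. 305.] mid [ 464.8 -324.7] ang 78.5 [-38.8  21.5] z [192.6 202.3 205.2]
[246 348  17  77 755] [252. 386.] mid [ 455.6 -300.4] ang 75.7 [-14.5   5.8] z [262.1 272.8 276.1]
[378 348  17  77 737] [387. 386.] mid [ 482.3 -304.1] ang 75.5 [-9.6  5.5] z [263.5 273.5 276.7]
[ 298  405   45   34 1050] [320. 419.] mid [ 455.3 -363. ] ang 77.7 [-9.5  9.8] z [202.7 207.2 210.8]
[  73  440  456   18 5022] [335. 451.] mid [ 464.7 -305.4] ang 166.5 [-34.   46.6] z [278.5 280.9 282.7]
```

View pics/w3.png

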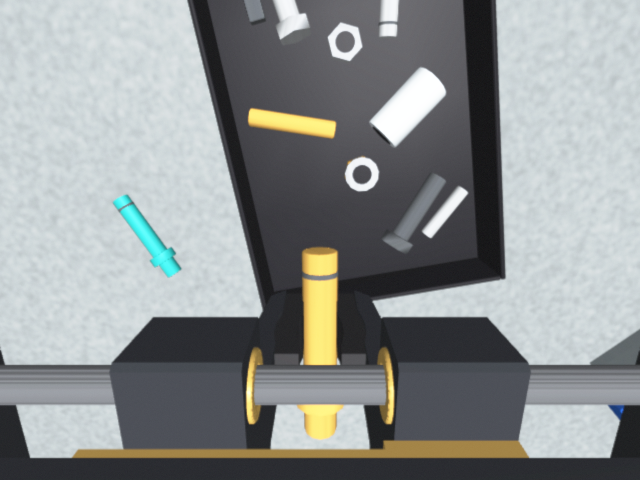

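```bash
python3 - <<'E'
from h import *
p=dict(np.load('top0.npz')); P=cloud(p)
sub=np.zeros((480,640),bool); sub[215:275,180:270]=1
# carriage plate: z~76
Z=P[...,2]; m=sub&(abs(Z-76)<6); Q=P[m][:,:2].astype(np.float32)
print('plate',len(Q),cv2.minAreaRect(Q))
m=sub&(Z>92)&(Z<120); v,u=np.where(m); Q=P[m]
n,l,s,c=cv2.connectedComponentsWithStats(m.astype(np.uint8))
for i in range(1,n):
    if s[i][4]>8:
        q=P[l==i]; print(s[i],q.mean(0).round(1),np.ptp(q,0).round(1),cv2.minAreaRect(q[:,:2].astype(np.float32)))
E
```

```text
plate 1835 ((546.4308471679688, 163.40077209472656), (80.8762435913086, 183.7906951904297), 2.7660770416259766)
[187 235  10  21 151] [542.3 224.4 107.3] [44.4 19.6 27.7] ((543.7650146484375, 225.2257537841797), (19.428768157958984, 44.28689956665039), 87.46858215332031)
[201 235   5  20  77] [543.9 199.8 107.9] [44.4  8.4 26.7] ((544.19873046875, 200.6470184326172), (44.50972366333008, 7.5091938972473145), 2.530294418334961)
[218 234   5  21  93] [546.5 160.1 108.8] [44.  10.5 24.3] ((545.9649047851562, 160.67611694335938), (43.953495025634766, 9.088723182678223), 3.2749178409576416)
[243 237  12  12  53] [547.4  92.9 113.6] [24.2 23.7 20.5] ((549.2337036132812, 95.39531707763672), (23.327072143554688, 22.646209716796875), 45.8189811706543)
```

Held firmly, with the tail at image top (319,250) and the collar below (319,405). The nest from the top-camera depth is about (543.7, 210.6), heading ≈92.6°. To keep joint 6 in range I rotate in stages.

```bash
cat >> h.py <<'E'
def to(x,y,z=None):
    s=bot.state(); T=Rm(s['ee_rot']); o=s['tool_pos']; yaw=np.degrees(np.arctan2(T[1,0],T[0,0]))
    c,sn=np.cos(np.radians(yaw)),np.sin(np.radians(yaw)); d=np.array([x,y])-o[:2]
    print('t',round(s['t'],2),o.round(1),'yaw',yaw.round(2),'q',s['joint_positions'].round(3),'F',np.round(s['force'],1),'w',round(s['grip_width'],1))
    print('tool dx %.1f dy %.1f dz %.1f'%(c*d[0]+sn*d[1],sn*d[0]-c*d[1],0 if z is None else o[2]-z))
E
python3 -m crank '[[0,0,-4,-7,-1],[0,0,-4,-7,-1],[0,0,-4,-7,-1],[0,0,-4,-7,-1],[0,0,-4,-7,-1],[0,0,-4,-7,-1],[0,0,-4,-7,-1],[0,0,-4,-7,-1],[0,0,-4,-7,-1],[0,0,-4,-7,-1],[0,0,-4,-7,-1],[0,0,-4,-7,-1],[0,0,0,-7,-1],[0,0,0,-7,-1],[0,0,0,-7,-1],[0,0,0,-7,-1]]'
python3 -c "
from h import *
to(550,60,235)"
```

```text
t: 6.43
tool_pos: [461.2, -321.3, 226.5]
ee_rot: [-2.042, -2.383, -0.001]
force: [0.6, 0.1, -0.8]
grip_width: 12.8
t 6.43 [ 461.2 -321.3  226.5] yaw 98.81 q [-0.82   0.166  1.65  -0.     1.33  -2.544] F [ 0.6  0.1 -0.8] w 12.8
tool dx 363.2 dy 146.1 dz -8.5
```

```bash
python3 -m crank '[[27.9,11.2,-0.6,0,-1],[27.9,11.2,-0.6,0,-1],[27.9,11.2,-0.6,0,-1],[27.9,11.2,-0.6,0,-1],[27.9,11.2,-0.6,0,-1],[27.9,11.2,-0.6,0,-1],[27.9,11.2,-0.6,0,-1],[27.9,11.2,-0.6,0,-1],[27.9,11.2,-0.6,0,-1],[27.9,11.2,-0.6,0,-1],[27.9,11.2,-0.6,0,-1],[27.9,11.2,-0.6,0,-1],[27.9,11.2,-0.6,0,-1],[0,0,0,0,-1]]'
python3 -m crank '[[0,0,0,-7,-1],[0,0,0,-7,-1],[0,0,0,-7,-1],[0,0,0,-7,-1],[0,0,0,-7,-1],[0,0,0,-7,-1],[0,0,0,-7,-1],[0,0,0,-7,-1],[0,0,0,-7,-1],[0,0,0,-7,-1],[0,0,0,0,-1]]'
python3 -c "
from h import *
to(545,182,235)
q=bot.read_camera('wrist');save(q,'w4.png');np.savez('w4.npz',**q)"
```

```text
t: 7.6
tool_pos: [552.1, 62.7, 234.6]
ee_rot: [-2.044, -2.381, -0.0]
force: [0.8, -0.4, -1.4]
grip_width: 13.4
t: 8.52
tool_pos: [551.7, 57.6, 234.7]
ee_rot: [-0.309, -3.123, 0.0]
force: [0.1, -0.5, -1.9]
grip_width: 13.2
t 8.52 [551.7  57.6 234.7] yaw 168.69 q [-0.11   0.142  1.66  -0.     1.343 -3.054] F [ 0.1 -0.5 -1.9] w 13.2
tool dx 31.0 dy 120.6 dz -0.3
```

View pics/w4.png

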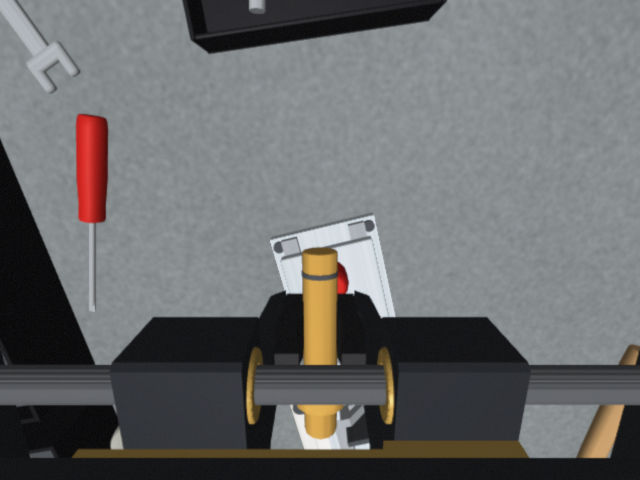

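```bash
python3 -m crank '[[-25,-10,0,0,-1],[-25,-10,0,0,-1],[0,0,0,0,-1],[0,0,0,0,-1],[0,0,0,0,-1]]'
python3 - <<'E'
from h import *
to(545,182,235)
q=bot.read_camera('wrist');save(q,'w5.png');np.savez('w5.npz',**q)
P=cloud(q); hsv=cv2.cvtColor(q['pixels'],cv2.COLOR_RGB2HSV)
m=(hsv[...,1]>150)&((hsv[...,0]<8)|(hsv[...,0]>172))&(P[...,2]>80)&(P[...,2]<140)
top=m&(P[...,2]>117); Q=P[top]; print('knob top',Q.mean(0),cv2.minEnclosingCircle(Q[:,:2].astype(np.float32)),np.percentile(Q[:,2],[2,50,98]))
sub=(P[...,2]>70)&(P[...,2]<80)&(abs(P[...,0]-545)<60)&(P[...,1]<140)
r=P[sub]; print(np.median(r[:,2]), r[:,:2].min(0),r[:,:2].max(0))
E
```

```text
t: 8.98
tool_pos: [596.9, 28.5, 235.5]
ee_rot: [-0.32, -3.123, -0.0]
force: [-0.5, -1.2, -1.3]
grip_width: 13.1
t 8.98 [596.9  28.5 235.5] yaw 168.31 q [-0.151  0.235  1.55   0.     1.359 -3.088] F [-0.5 -1.2 -1.3] w 13.1
tool dx 81.9 dy 139.8 dz 0.5
knob top [549.10482711  93.59024166 119.94293253] ((549.331298828125, 95.09246826171875), 11.638951301574707) [117.20987593 120.25070247 121.73210411]
76.49352157049677 [507.37741153  77.85205249] [589.6153684  133.48387505]
```

View pics/w5.png

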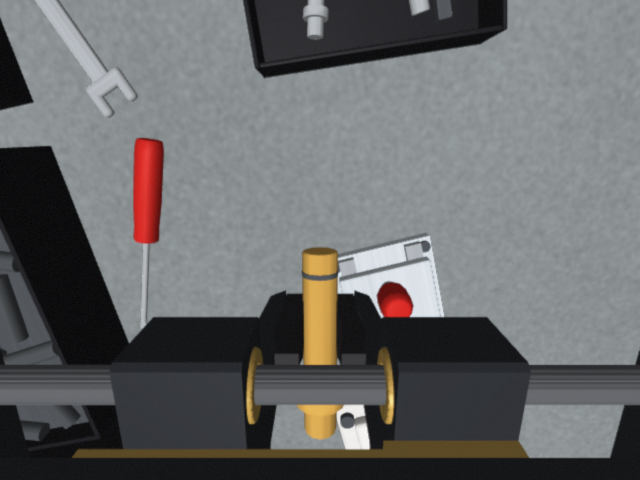

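```bash
python3 - <<'E'
from h import *
q=dict(np.load('w5.npz')); s=bot.state(); T=Rm(s['ee_rot']); o=s['tool_pos']
Q=(cloud(q)-o)@T
hsv=cv2.cvtColor(q['pixels'],cv2.COLOR_RGB2HSV)
m=(hsv[...,0]>12)&(hsv[...,0]<30)&(hsv[...,1]>90)
for r in list(range(246,300,4))+list(range(400,444,3)):
    k=np.where(m[r,295:345])[0]+295
    if len(k)<4: continue
    print(r,k.min(),k.max(),'xmid %.1f y %.1f ztop %.1f'%(Q[r,k,0][[1,-2]].mean(),np.median(Q[r,k,1]),np.percentile(Q[r,k,2],10)))
E
```

```text
250 304 335 xmid 0.8 y -28.7 ztop -5.2
254 302 337 xmid 0.8 y -29.0 ztop -11.5
258 303 336 xmid 0.8 y -27.6 ztop -12.0
262 303 337 xmid 1.0 y -26.0 ztop -12.5
266 303 337 xmid 1.0 y -24.5 ztop -12.6
270 302 337 xmid 0.8 y -22.8 ztop -12.8
274 308 331 xmid 0.8 y -21.5 ztop -12.7
278 303 336 xmid 0.8 y -18.9 ztop -11.2
282 303 336 xmid 0.8 y -18.3 ztop -13.1
286 303 336 xmid 0.8 y -16.5 ztop -13.2
290 303 336 xmid 0.8 y -14.9 ztop -13.2
294 302 337 xmid 0.8 y -13.3 ztop -13.1
298 302 337 xmid 0.8 y -11.8 ztop -13.5
406 297 342 xmid 0.7 y 32.4 ztop -19.9
409 300 339 xmid 0.7 y 33.7 ztop -20.3
412 304 335 xmid 0.7 y 34.7 ztop -20.3
415 305 335 xmid 0.9 y 36.9 ztop -20.4
418 304 335 xmid 0.7 y 40.9 ztop -16.5
421 305 335 xmid 0.9 y 42.3 ztop -16.6
424 305 335 xmid 0.9 y 43.8 ztop -16.7
427 305 335 xmid 0.9 y 45.4 ztop -17.1
430 306 334 xmid 0.9 y 46.3 ztop -16.8
433 307 333 xmid 0.9 y 48.0 ztop -16.9
436 311 329 xmid 0.9 y 49.2 ztop -17.0
```

```bash
python3 -c "
from h import *
to(545.4,178.4,215)"
```

```text
t 9.03 [596.8  28.8 235.7] yaw 168.37 q [-0.15   0.234  1.55   0.     1.359 -3.089] F [ 0.3  0.4 -2.3] w 12.9
tool dx 80.5 dy 136.2 dz 20.7
```

```bash
python3 -m crank '[[26.8,15,0,0,-1],[26.8,15,0,0,-1],[26.9,15.2,0,0,-1],[0,23,0,0,-1],[0,23,0,0,-1],[0,23,0,0,-1],[0,22,0,0,-1],[0,0,0,0,-1],[0,0,0,0,-1]]'
python3 -c "
from h import *
to(545.4,178.4,215)"
```

```text
t: 9.78
tool_pos: [545.2, 179.2, 236.4]
ee_rot: [-0.313, -3.126, 0.0]
force: [-0.8, -0.3, -1.5]
grip_width: 13.0
t 9.78 [545.2 179.2 236.4] yaw 168.58 q [ 0.111  0.181  1.612 -0.     1.349 -2.831] F [-0.8 -0.3 -1.5] w 13.0
tool dx -0.4 dy -0.7 dz 21.4
```

```bash
python3 -m crank '[[0,0,5,-4,-1],[0,0,5,-4,-1],[0,0,5,-3,-1],[0,0,5,-2,-1],[0,0,0,-0.6,-1],[0,0,0,0,-1],[0,0,0,0,-1]]'
python3 - <<'E'
from h import *
to(545.4,178.4,125)
for n in ('side','top'):
    p=bot.read_camera(n); np.savez(n+'1.npz',**p)
    crop(p,n+'_nest1.png',*((190,70,350,200) if n=='side' else (150,200,290,290)),5)
E
```

```text
t: 10.37
tool_pos: [546.0, 177.5, 216.9]
ee_rot: [-0.054, 3.141, -0.0]
force: [0.0, -0.3, -1.3]
grip_width: 12.9
t 10.37 [546.  177.5 216.9] yaw -178.04 q [ 0.108  0.199  1.631 -0.     1.311 -3.068] F [ 0.  -0.3 -1.3] w 12.9
tool dx 0.6 dy 0.9 dz 91.9
```

View pics/side_nest1.png

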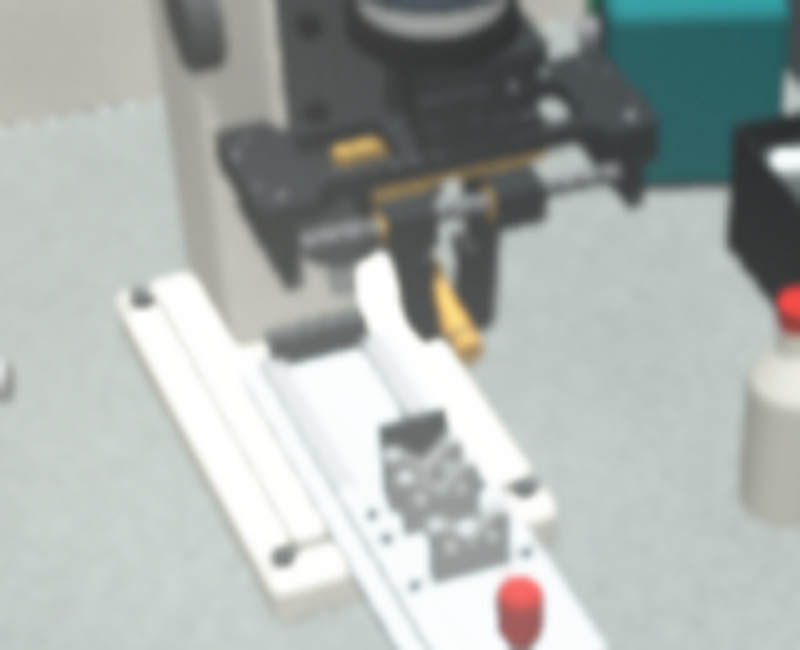

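View pics/top_nest1.png

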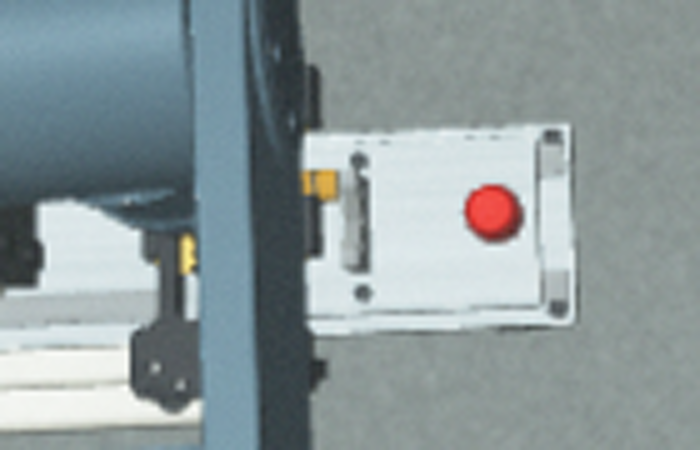

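```bash
python3 -m crank '[[0.3,0.5,20,0,-1],[0.3,0.4,25,0,-1],[0,0,25,0,-1],[0,0,15,0,-1],[0,0,5,0,-1],[0,0,0,0,-1],[0,0,0,0,-1],[0,0,0,0,-1]]'
python3 - <<'E'
from h import *
to(545.4,178.4,104)
for n in ('side','top'):
    p=bot.read_camera(n); np.savez(n+'2.npz',**p)
    crop(p,n+'_nest2.png',*((210,110,310,190) if n=='side' else (150,200,290,290)),8 if n=='side' else 5)
E
```

```text
t: 11.13
tool_pos: [546.6, 179.1, 128.2]
ee_rot: [-0.056, 3.138, 0.0]
force: [-0.2, 0.2, -1.6]
grip_width: 12.9
t 11.13 [546.6 179.1 128.2] yaw -177.95 q [ 0.11   0.302  1.699  0.     1.138 -3.067] F [-0.2  0.2 -1.6] w 12.9
tool dx 1.3 dy -0.6 dz 24.2
```

View pics/side_nest2.png

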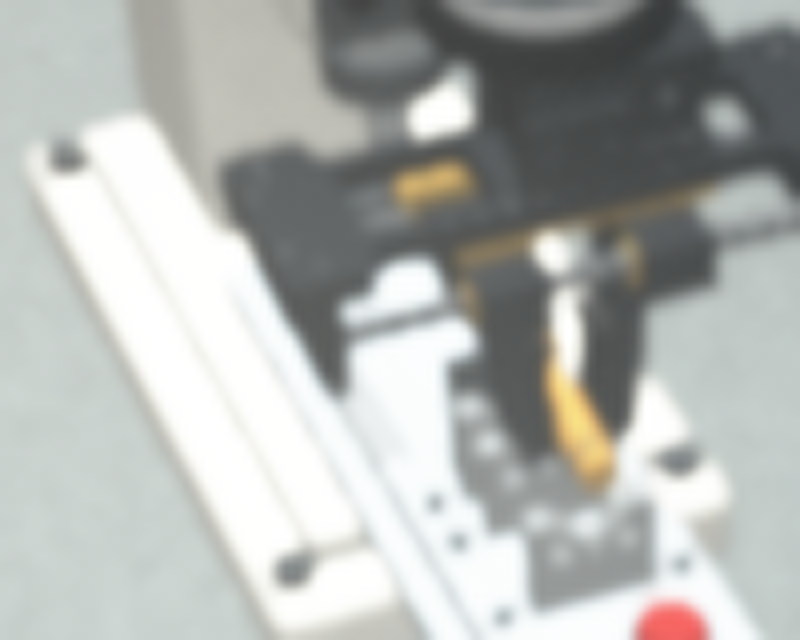

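View pics/top_nest2.png

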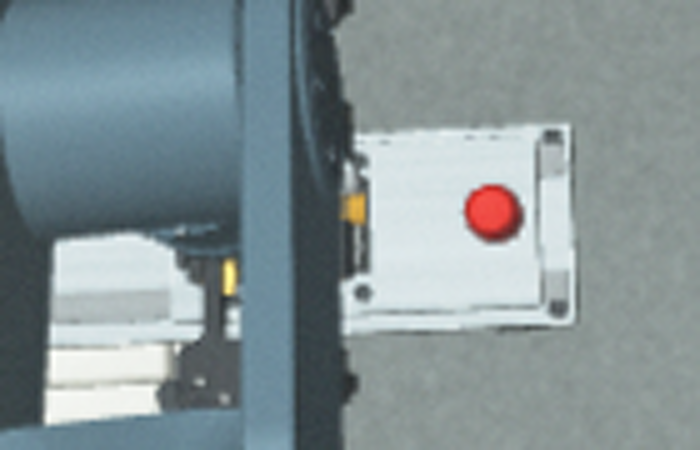

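```bash
python3 - <<'E'
from h import *
p=dict(np.load('top2.npz')); P=cloud(p)
def atz(u,v,z):
    d=1000.
    for _ in range(6): d+= (pt(p,u,v,d)[2]-z)*1.0
    return pt(p,u,v,d)
hsv=cv2.cvtColor(p['pixels'],cv2.COLOR_RGB2HSV)
m=(hsv[...,0]>12)&(hsv[...,0]<30)&(hsv[...,1]>90)
v,u=np.where(m[225:260,210:235]); v+=225;u+=210
print(u.min(),u.max(),v.min(),v.max(),P[v,u,2].round(0))
print('tail',atz(u.max()+.5,v.mean(),137).round(1),atz(u.max()+.5,v.mean(),130).round(1))
for X in [(546.8,148.5,135),(547.0,146.5,135)]: print(proj(p,X)[0])
q=bot.read_camera('wrist'); s=bot.state(); T=Rm(s['ee_rot']); o=s['tool_pos']; print(o)
save(q,'w6.png')
W=cloud(q); hsv=cv2.cvtColor(q['pixels'],cv2.COLOR_RGB2HSV)
m=(hsv[...,1]>150)&((hsv[...,0]<8)|(hsv[...,0]>172))&(W[...,2]>117)&(W[...,2]<126)&(W[...,1]>70)&(W[...,0]<580)
Q=W[m]; print('knob',cv2.minEnclosingCircle(Q[:,:2].astype(np.float32)),Q.mean(0))
E
```

```text
218 222 239 244 [138. 142. 142. 138. 148. 145. 139. 142. 144. 142. 138. 140. 140. 141.
 141. 143. 139. 136. 137. 138. 143. 137. 135.]
tail [547.9 150.4 137. ] [548.7 151.5 130. ]
[223.47538782 242.15724477]
[224.37077479 242.07041887]
[546.35424017 179.00900515 127.89223795]
knob ((548.7750854492188, 97.08788299560547), 11.947381973266602) [548.88858711  96.97321682 119.98914291]
```

View pics/w6.png

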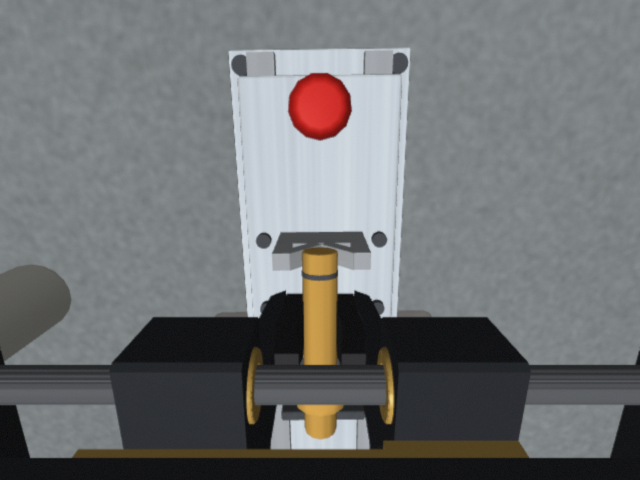

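```bash
python3 - <<'E'
from h import *
q=bot.read_camera('wrist'); s=bot.state(); T=Rm(s['ee_rot']); o=s['tool_pos']; print(o)
W=cloud(q); Q=(W-o)@T; np.savez('w7.npz',**q)
hsv=cv2.cvtColor(q['pixels'],cv2.COLOR_RGB2HSV)
m=(hsv[...,1]>150)&((hsv[...,0]<8)|(hsv[...,0]>172))&(W[...,2]>117)&(W[...,2]<126)&(W[...,1]>70)&(W[...,0]<580)
print('knob tool',cv2.minEnclosingCircle(Q[m][:,:2].astype(np.float32)))
# plate3 top points z 114 world
m=(abs(W[...,2]-113)<3)&(abs(Q[...,0])<25)&(Q[...,1]>-45)&(Q[...,1]<0)
for sx in (-1,1):
    k=m&(Q[...,0]*sx>15.5); print('plate3',sx,k.sum(),np.percentile(Q[k][:,1],[2,50,98]).round(1),np.percentile(Q[k][:,0],[2,98]).round(1))
b=(hsv[...,0]>12)&(hsv[...,0]<30)&(hsv[...,1]>90)&(Q[...,2]<0)&(Q[...,2]>-20); b[:240]=0;b[300:]=0
k=Q[b]; k=k[abs(k[:,0])<10]; print('tail y',np.percentile(k[:,1],[0,1,3]).round(1)); 
r=[(v,np.where(b[v,295:345])[0]) for v in range(246,256)]
for v,c in r:
  if len(c): print(v,c.min()+295,c.max()+295,Q[v,295+c,1].round(1)[::6],Q[v,295+c,2].round(1)[::6])
# carriage side edges for centreline and yaw
for v in (100,130,160,190,220):
    c=np.where((abs(W[v,:,2]-76)<5)&(abs(Q[v,:,0])<60))[0]; print(v,Q[v,c.min()].round(1),Q[v,c.max()].round(1),(Q[v,c.min(),0]+Q[v,c.max(),0])/2)
E
```

```text
[546.13325183 178.99611685 127.62117374]
knob tool ((0.16643144190311432, -81.99905395507812), 12.01091480255127)
plate3 -1 246 [-21.1 -17.7 -13.1] [-21.  -15.8]
plate3 1 324 [-21.5 -18.2 -13.5] [15.7 22.7]
tail y [-29.  -28.7 -28.5]
248 310 328 [-27.8 -27.8 -28.2 -28.2] [-1.2 -1.1 -2.4 -2.5]
249 306 332 [-27.7 -28.  -28.  -28.1 -28.4] [-2.3 -3.  -3.3 -3.6 -4.4]
250 304 334 [-28.  -28.3 -28.2 -28.3 -28.2 -28.6] [-4.6 -5.5 -5.3 -5.4 -5.3 -6.3]
251 303 336 [-27.9 -27.9 -28.2 -28.2 -28.5 -28.3] [-5.6 -5.5 -6.3 -6.4 -7.4 -6.8]
252 303 336 [-28.3 -28.4 -28.1 -28.2 -28.6 -28.4] [-8.  -8.5 -7.4 -7.8 -8.9 -8.5]
253 302 336 [-27.3 -28.2 -28.3 -28.5 -28.5 -28.2] [ -6.1  -9.1  -9.4 -10.1 -10.   -9.1]
254 302 336 [-26.8 -27.7 -28.4 -28.7 -28.6 -27.9] [ -5.8  -8.6 -10.9 -11.9 -11.6  -9.3]
255 302 336 [-26.5 -28.3 -28.6 -28.1 -28.5 -27.9] [ -6.3 -11.8 -12.7 -11.  -12.5 -10.6]
100 [-39.5 -87.6  51.9] [ 39.8 -87.5  51.3] 0.15370695804212886
130 [-39.4 -73.5  52.1] [ 39.7 -73.5  51.6] 0.15397603825075024
160 [-39.5 -58.7  52.9] [ 40.1 -58.8  51.5] 0.3071082776874263
190 [-39.2 -43.4  52.2] [ 40.6 -43.3  52.5] 0.7260374028947645
220 [-39.1 -27.2  52.4] [ 40.3 -27.4  51.4] 0.5956633115944925
```

```bash
python3 -m crank '[[-0.5,-1,7,0,-1],[0,0,7,0,-1],[0,0,4,0,-1],[0,0,0,0,-1],[0,0,0,0,-1],[0,0,0,0,-1]]'
python3 -m crank '[[0,0,2,0,-1],[0,0,1.5,0,-1],[0,0,0,0,-1],[0,0,0,0,-1],[0,0,0,0,-1]]'
```

```text
t: 11.83
tool_pos: [546.0, 177.9, 108.4]
ee_rot: [0.057, -3.141, 0.0]
force: [0.1, 0.3, -1.5]
grip_width: 13.3
t: 12.25
tool_pos: [546.0, 178.0, 105.1]
ee_rot: [-0.057, 3.141, 0.0]
force: [0.1, -0.3, -1.5]
grip_width: 12.8
```

```bash
python3 -m crank '[[0,0,1,0,-1],[0,0,0,0,-1],[0,0,0,0,-1]]'
python3 -m crank '[[0,0,1,0,-1],[0,0,0,0,-1],[0,0,0,0,-1]]'
python3 -m crank '[[0,0,1,0,-1],[0,0,0,0,-1],[0,0,0,0,-1]]'
```

```text
t: 12.5
tool_pos: [546.0, 177.9, 104.2]
ee_rot: [-0.056, 3.141, -0.0]
force: [-0.4, -0.0, -0.1]
grip_width: 12.9
t: 12.75
tool_pos: [546.1, 178.0, 103.6]
ee_rot: [-0.057, 3.141, 0.0]
force: [-2.7, 0.1, 5.1]
grip_width: 13.1
t: 13.0
tool_pos: [546.2, 178.2, 103.1]
ee_rot: [-0.057, 3.14, 0.0]
force: [-5.4, 0.8, 9.7]
grip_width: 13.1
```

```bash
python3 -m crank '[[0.7,0,0,0,-1],[0,0,0,0,-1],[0,0,0,0,-1]]'
python3 -m crank '[[0,0,0.7,0,-1],[0,0,0,0,-1],[0,0,0,0,-1]]'
python3 - <<'E'
from h import *
to(545.4,178.4,104)
q=bot.read_camera('wrist');save(q,'w8.png'); s=bot.state(); T=Rm(s['ee_rot']); o=s['tool_pos']
Q=(cloud(q)-o)@T
hsv=cv2.cvtColor(q['pixels'],cv2.COLOR_RGB2HSV)
m=(hsv[...,0]>12)&(hsv[...,0]<30)&(hsv[...,1]>90)
for r in list(range(250,300,8))+list(range(406,440,5)):
    k=np.where(m[r,295:345])[0]+295
    if len(k)<4: continue
    print(r,'xmid %.1f y %.1f ztop %.1f'%(Q[r,k,0][[1,-2]].mean(),np.median(Q[r,k,1]),np.percentile(Q[r,k,2],10)))
E
```

```text
t: 13.25
tool_pos: [546.2, 178.2, 103.2]
ee_rot: [-0.057, 3.139, 0.001]
force: [-2.3, 0.9, 6.6]
grip_width: 12.9
t: 13.5
tool_pos: [546.2, 178.2, 103.1]
ee_rot: [-0.057, 3.139, 0.0]
force: [-3.6, -0.3, 11.0]
grip_width: 13.0
t 13.5 [546.2 178.2 103.1] yaw -177.93 q [ 0.109  0.335  1.714  0.     1.09  -3.069] F [-3.6 -0.3 11. ] w 13.0
tool dx 0.8 dy 0.2 dz -0.9
250 xmid 0.9 y -28.4 ztop -6.0
258 xmid 0.7 y -27.6 ztop -13.7
266 xmid 0.7 y -24.4 ztop -14.0
274 xmid 0.9 y -21.4 ztop -14.3
282 xmid 0.9 y -18.2 ztop -14.4
290 xmid 0.7 y -14.9 ztop -14.1
298 xmid 0.9 y -11.6 ztop -14.2
406 xmid 0.4 y 33.9 ztop -19.1
411 xmid 0.7 y 36.2 ztop -19.3
416 xmid 0.7 y 42.0 ztop -15.2
421 xmid 0.7 y 44.4 ztop -15.5
426 xmid 0.4 y 47.1 ztop -15.4
431 xmid 0.4 y 49.0 ztop -15.8
436 xmid 0.4 y 55.3 ztop -15.5
```

View pics/w8.png

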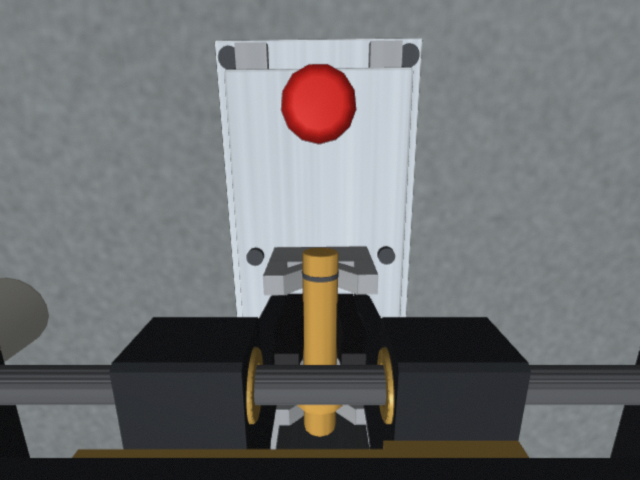

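Wrist view: the shaft lies in the third plate's V (320,270), with the knob in line at (319,103). The collar end has levelled to within ~1.5 mm of seated, so I release gently.

```bash
python3 -m crank '[[0,0,0,0,-0.85],[0,0,0,0,-0.7],[0,0,0,0,-0.6],[0,0,0,0,-0.6],[0,0,0,0,-0.6]]' 10
cat > m3.py <<'E'
from h import *
import sys
to(545.4,178.4,104)
q=bot.read_camera('wrist');save(q,sys.argv[1]); s=bot.state(); T=Rm(s['ee_rot']); o=s['tool_pos']
W=cloud(q);Q=(W-o)@T
hsv=cv2.cvtColor(q['pixels'],cv2.COLOR_RGB2HSV)
m=(hsv[...,0]>12)&(hsv[...,0]<30)&(hsv[...,1]>90)
for r in list(range(246,300,6))+list(range(400,440,4)):
    k=np.where(m[r,295:345])[0]+295
    if len(k)<4: continue
    print(r,'xmid %.1f y %.1f ztop %.1f'%(Q[r,k,0][[1,-2]].mean(),np.median(Q[r,k,1]),W[r,k,2].max()))
m=(hsv[...,1]>150)&((hsv[...,0]<8)|(hsv[...,0]>172))&(W[...,2]>117)&(W[...,2]<126)&(W[...,0]<580)
print('knob tool',cv2.minEnclosingCircle(Q[m][:,:2].astype(np.float32)))
E
python3 m3.py w9.png
```

```text
t: 13.97
tool_pos: [545.3, 177.9, 101.1]
ee_rot: [0.056, -3.141, 0.0]
force: [0.2, -0.4, -0.0]
grip_width: 17.7
t 13.97 [545.3 177.9 101.1] yaw -177.94 q [ 0.108  0.338  1.715 -0.     1.089 -3.069] F [ 0.2 -0.4 -0. ] w 17.7
tool dx -0.1 dy 0.5 dz -2.9
252 xmid 0.0 y -28.1 ztop 109.1
258 xmid -0.1 y -27.9 ztop 116.0
264 xmid -0.1 y -26.2 ztop 118.0
270 xmid -0.1 y -23.7 ztop 118.0
276 xmid -0.1 y -21.4 ztop 118.7
288 xmid 0.1 y -16.8 ztop 118.0
294 xmid -0.1 y -14.2 ztop 118.0
408 xmid 0.6 y 33.7 ztop 121.4
412 xmid 3.8 y 35.3 ztop 247.5
416 xmid 0.6 y 37.3 ztop 121.9
420 xmid 0.6 y 42.9 ztop 118.0
424 xmid 0.6 y 44.9 ztop 247.5
428 xmid 0.6 y 46.9 ztop 118.3
432 xmid 0.8 y 48.9 ztop 247.5
436 xmid 0.8 y 50.6 ztop 117.7
knob tool ((-0.7975262999534607, -81.03905487060547), 12.095874786376953)
```

View pics/w9.png

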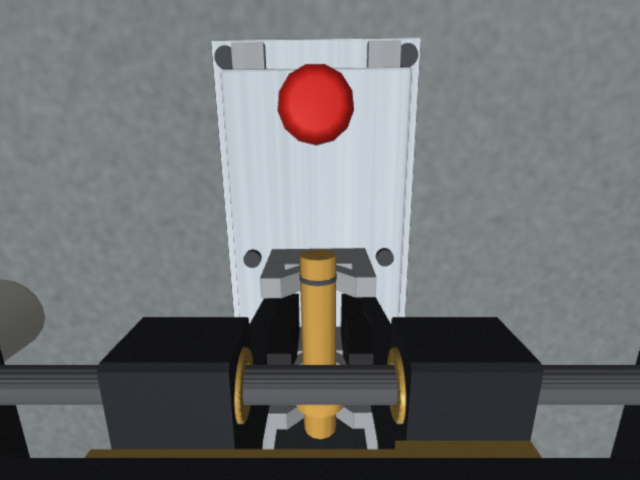

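Seated: shaft top is level (118.0 at both ends), and the tail is 52.9 mm from the knob axis (53 nominal), so the collar is within ≈0.1 mm along. Now retreat upward.

```bash
python3 -m crank '[[0,0,0,0,-0.35],[0,0,0,0,-0.35],[0,0,-8,0,-0.35],[0,0,-16,0,-0.35],[0,0,-16,0,-0.35],[0,0,-16,0,-0.35],[0,0,-10,5,-0.35],[0,0,0,5,-0.35],[0,0,0,5,-0.35],[0,0,0,0,-0.35]]'
python3 m3.py w10.png; python3 -c "
from h import *
to(551,52,160)"
```

```text
t: 14.85
tool_pos: [545.6, 177.9, 168.3]
ee_rot: [0.359, 3.12, 0.0]
force: [-0.5, 0.1, 0.2]
grip_width: 29.0
t 14.85 [545.6 177.9 168.3] yaw 166.89 q [ 0.109  0.25   1.675  0.     1.216 -2.804] F [-0.5  0.1  0.2] w 29.0
tool dx 0.3 dy 0.4 dz 64.3
246 xmid -2.8 y -13.0 ztop 118.3
252 xmid -1.6 y -9.6 ztop 118.9
258 xmid -0.8 y -6.1 ztop 117.3
264 xmid 0.2 y -2.6 ztop 314.7
270 xmid 1.3 y 0.9 ztop 118.1
276 xmid 2.5 y 4.5 ztop 117.7
282 xmid 3.3 y 8.0 ztop 118.3
288 xmid 4.5 y 11.7 ztop 314.7
294 xmid 5.3 y 15.2 ztop 118.2
knob tool ((-21.055355072021484, -77.9228286743164), 11.85721206665039)
t 14.9 [545.4 177.9 167.9] yaw 167.15 q [ 0.109  0.25   1.675 -0.     1.216 -2.809] F [ 0.1  0.1 -0.6] w 28.7
tool dx -33.4 dy -121.5 dz 7.9
```

View pics/w10.png

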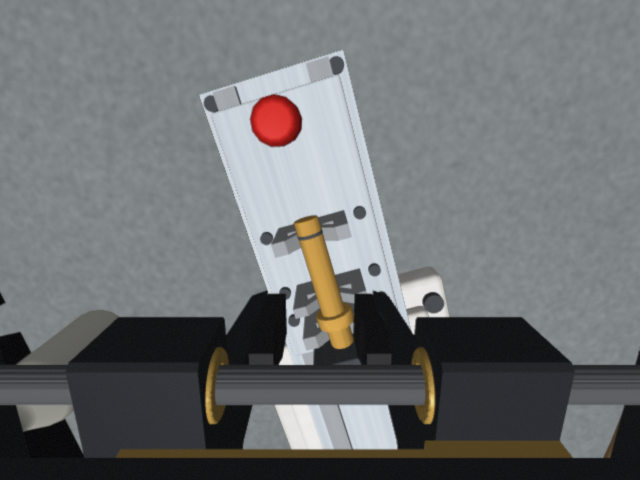

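Wrist view: spindle lies in the V plates, tail (308,222), collar in its slot (335,317), knob at (276,120). Now behind the knob with shut fingers.

```bash
python3 -m crank '[[-8.3,-30.4,0,0,-1],[-8.3,-30.4,0,0,-1],[-8.3,-30.4,0,0,-1],[-8.3,-30.4,0,0,-1],[0,0,0,0,-1],[0,0,0,0,-1]]'
python3 -c "
from h import *
to(551,52,93)"
```

```text
t: 15.4
tool_pos: [550.5, 50.5, 167.4]
ee_rot: [-0.355, -3.121, -0.0]
force: [-0.2, 0.6, -0.6]
grip_width: 0.8
t 15.4 [550.5  50.5 167.4] yaw 167.01 q [-0.123  0.207  1.729  0.     1.206 -3.038] F [-0.2  0.6 -0.6] w 0.8
tool dx -0.1 dy 1.5 dz 74.4
```

```bash
python3 -m crank '[[0,0,20,0,-1],[0,0,25,0,-1],[0,0,20,0,-1],[0,0,9,0,-1],[0,0,0,0,-1],[0,0,0,0,-1],[1.4,4.8,0,0,-1],[1.4,4.8,0,0,-1],[0.7,2.4,0,0,-1],[0.7,2.4,0,0,-1],[0.7,2.4,0,0,-1],[0.7,2.4,0,0,-1],[0.7,2.4,0,0,-1],[0.7,2.4,0,0,-1]]'
python3 -c "
from h import *
to(549.5,74,93)"
```

```text
t: 16.57
tool_pos: [549.2, 76.7, 93.6]
ee_rot: [0.354, 3.121, -0.001]
force: [0.2, -2.6, 0.6]
grip_width: 0.4
t 16.57 [549.2  76.7  93.6] yaw 167.06 q [-7.500e-02  3.110e-01  1.769e+00 -1.000e-03  1.061e+00 -2.990e+00] F [ 0.2 -2.6  0.6] w 0.4
tool dx -0.9 dy -2.5 dz 0.6
```

```bash
python3 -m crank '[[0.8,2.9,0,0,-1],[1.1,3.9,0,0,-1],[1.4,4.8,0,0,-1],[1.4,4.8,0,0,-1],[1.4,4.8,0,0,-1],[1.4,4.8,0,0,-1],[1.4,4.8,0,0,-1],[1.4,4.8,0,0,-1],[1.4,4.8,0,0,-1],[1.4,4.8,0,0,-1],[1.4,4.8,0,0,-1],[1.4,4.8,0,0,-1],[1.4,4.8,0,0,-1],[1.1,3.9,0,0,-1],[0.8,2.9,0,0,-1]]'
python3 - <<'E'
from h import *
to(545,150,93)
q=bot.read_camera('wrist');save(q,'w11.png')
p=bot.read_camera('side');crop(p,'side11.png',190,60,350,200,5)
E
```

```text
t: 17.82
tool_pos: [545.0, 146.5, 93.2]
ee_rot: [-0.354, -3.121, -0.0]
force: [-0.7, -2.6, 0.8]
grip_width: 0.4
t 17.82 [545.  146.5  93.2] yaw 167.07 q [ 0.052  0.331  1.743  0.     1.068 -2.864] F [-0.7 -2.6  0.8] w 0.4
tool dx 0.8 dy 3.4 dz 0.2
```

View pics/side11.png

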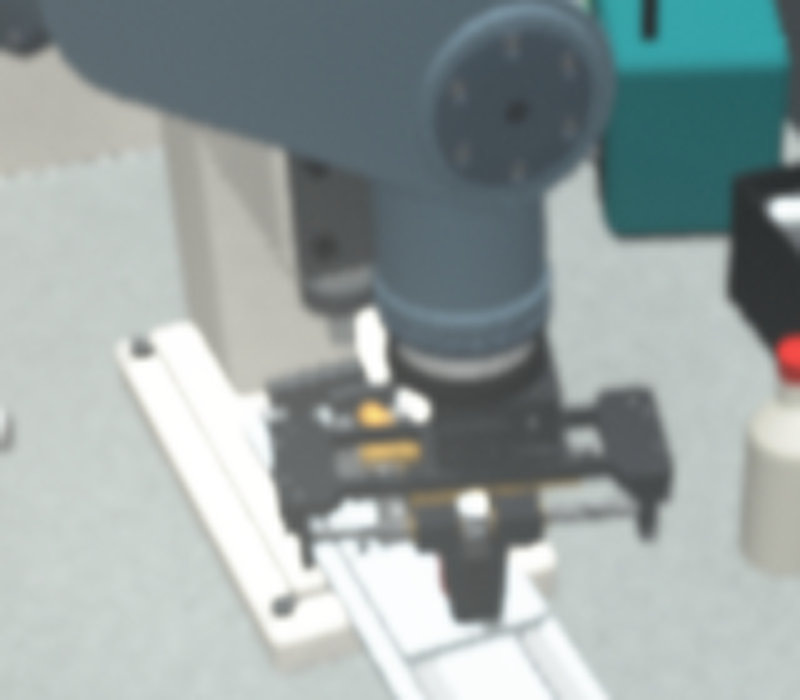

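View pics/w11.png

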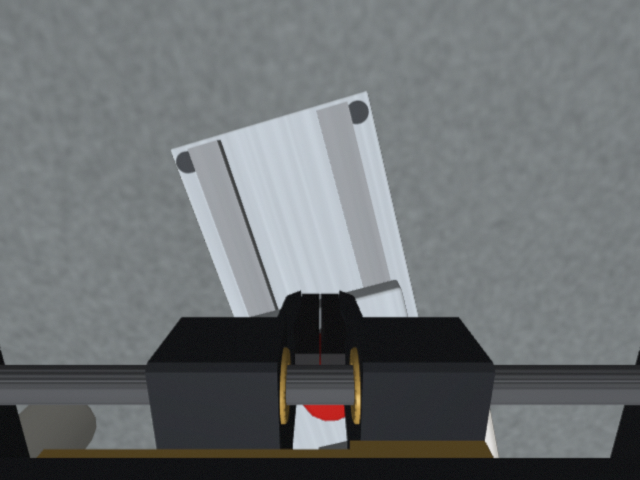

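```bash
python3 - <<'E'
from h import *
p=bot.read_camera('top'); save(p,'top12.png'); P=cloud(p)
p0=dict(np.load('top0.npz')); P0=cloud(p0)
h=P0[(P0[...,2]>200)&(abs(P0[...,0]-545)<50)&(P0[...,1]>200)]
print('head ymin', np.percentile(h[:,1],[0,1,5]),np.percentile(h[:,2],[1,50,99]))
ch=(p0['depth']-p['depth']>40)&(P[...,2]>180)
for x in range(480,620,20):
    k=ch&(abs(P[...,0]-x)<10); 
    if k.sum(): print(x,P[k][:,1].max().round(0),P[k][np.argmax(P[k][:,1])].round(0),P[k][:,2].max().round(0))
E
```

```text
head ymin [265.48695033 269.48343913 273.40084397] [235.16455977 362.68068729 432.18862773]
480 203.0 [483. 203. 485.] 502.0
500 203.0 [499. 203. 479.] 492.0
520 205.0 [526. 205. 464.] 479.0
540 206.0 [543. 206. 456.] 470.0
560 210.0 [563. 210. 436.] 459.0
580 206.0 [570. 206. 439.] 449.0
600 109.0 [601. 109. 181.] 424.0
```

View pics/top12.png

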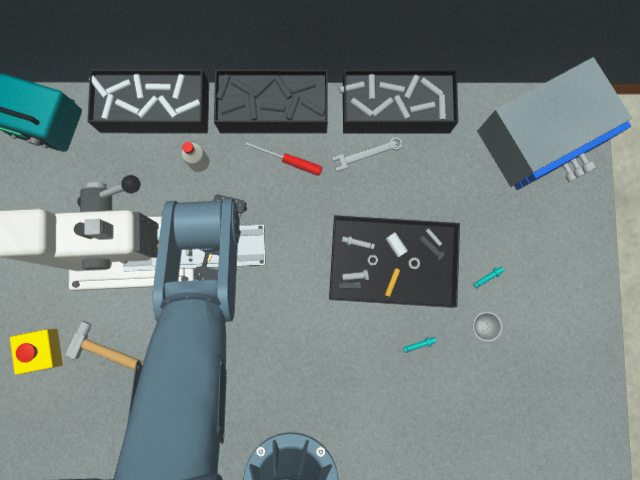

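The push works, but home would leave the wrist fork only ~5 mm from the press head (fork at TCP+64, head face y≈268). I'll back off and push with the outside of an open finger instead, which keeps the arm about 50 mm farther out.

```bash
python3 -m crank '[[-5.8,-20.7,0,0,-1],[-5.8,-20.7,0,0,-1],[-5.8,-20.7,0,0,-1],[0,0,0,6.8,-1],[0,0,0,6.8,-1],[0,0,0,6.8,-1],[0,0,0,6.8,-1],[0,0,0,6.8,-1],[0,0,0,6.8,-1],[0,0,0,6.8,0],[0,0,0,6.8,1],[0,0,0,6.8,1],[0,0,0,6.8,1],[0,0,0,6.8,1],[0,0,0,0,1],[0,0,0,0,1]]' 30
python3 - <<'E'
from h import *
to(548.3,90,93)
q=bot.read_camera('wrist');save(q,'w13.png')
P=cloud(q); hsv=cv2.cvtColor(q['pixels'],cv2.COLOR_RGB2HSV)
m=(hsv[...,1]>150)&((hsv[...,0]<8)|(hsv[...,0]>172))&(P[...,2]>117)&(P[...,2]<126)&(P[...,1]>70)
if m.sum(): print('knob',cv2.minEnclosingCircle(P[m][:,:2].astype(np.float32)))
E
```

```text
t: 19.3
tool_pos: [548.2, 81.6, 93.3]
ee_rot: [-2.173, -2.268, -0.0]
force: [-0.1, 0.7, 0.3]
grip_width: 44.6
t 19.3 [548.2  81.6  93.3] yaw 92.46 q [-0.067  0.311  1.769  0.     1.061 -1.68 ] F [-0.1  0.7  0.3] w 44.6
tool dx 8.3 dy 0.5 dz 0.3
knob ((537.8128662109375, 174.3554229736328), 7.810588359832764)
```

View pics/w13.png

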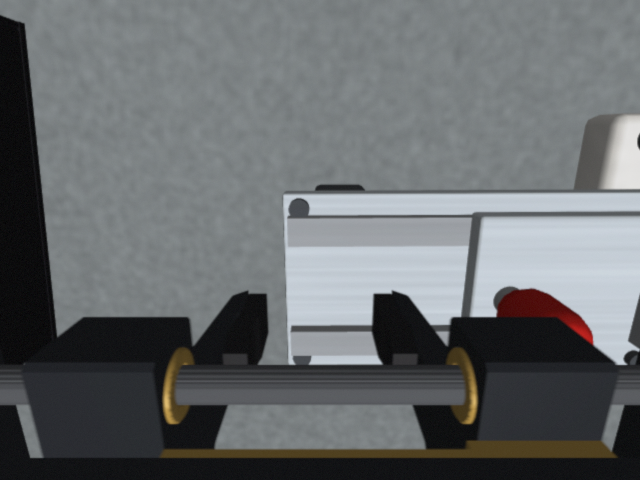

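```bash
python3 -m crank '[[0,0,0,0,1],[0,0,0,0,1],[0,0,0,0,1],[0,0,0,0,1],[0,0,0,0,1],[0,0,0,0,1]]'
python3 -m crank '[[2,0,0,0,1],[2,0,0,0,1],[2,0,0,0,1],[2,0,0,0,1],[2,0,0,0,1],[2,0,0,0,1],[2,0,0,0,1],[2,0,0,0,1],[2,0,0,0,1]]'
```

```text
t: 19.85
tool_pos: [548.2, 81.5, 93.3]
ee_rot: [-2.177, -2.265, 0.0]
force: [0.4, 0.1, 0.9]
grip_width: 87.4
t: 20.6
tool_pos: [547.5, 99.4, 93.3]
ee_rot: [2.177, 2.265, -0.001]
force: [-0.8, -2.5, 0.7]
grip_width: 87.9
```

```bash
python3 -m crank '[[3,0,0,0,1],[4,0,0,0,1],[4,0,0,0,1],[4,0,0,0,1],[4,0,0,0,1],[4,0,0,0,1],[4,0,0,0,1],[3,0,0,0,1],[2,0,0,0,1],[0,0,0,0,1]]'
python3 - <<'E'
from h import *
to(546,134,93)
p=bot.read_camera('top'); save(p,'top14.png')
p=bot.read_camera('side');crop(p,'side14.png',190,60,350,200,5)
E
```

```text
t: 21.43
tool_pos: [546.1, 132.2, 93.3]
ee_rot: [-2.176, -2.265, -0.001]
force: [0.4, -1.0, -0.2]
grip_width: 88.3
t 21.43 [546.1 132.2  93.3] yaw 92.28 q [ 2.600e-02  3.260e-01  1.749e+00  1.000e-03  1.066e+00 -1.585e+00] F [ 0.4 -1.  -0.2] w 88.3
tool dx 1.8 dy -0.1 dz 0.3
```

View pics/side14.png

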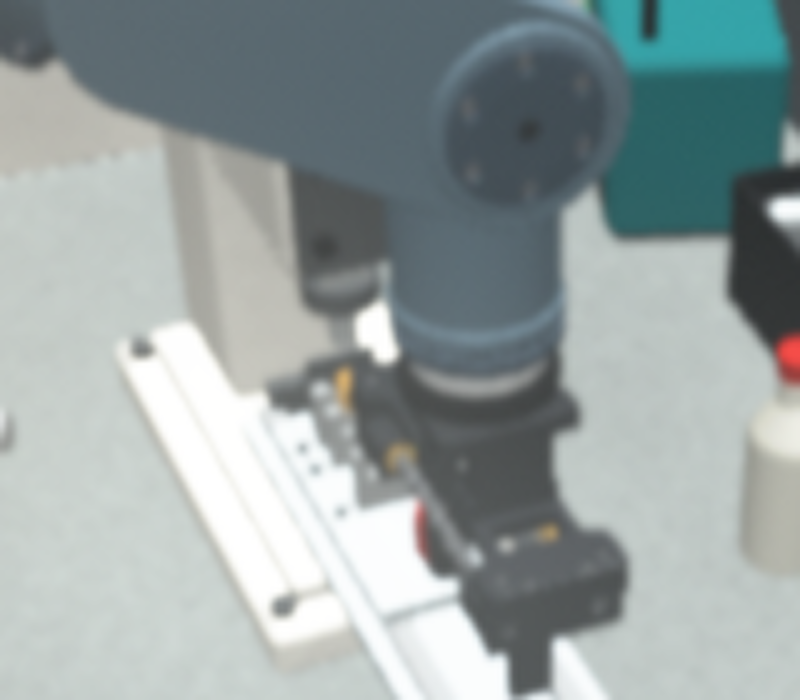

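View pics/top14.png

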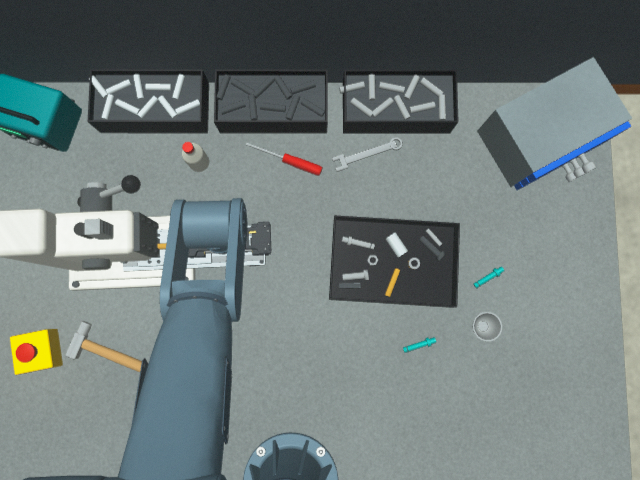

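```bash
python3 -m crank '[[2,0,0,0,1],[2,0,0,0,1],[2,0,0,0,1],[0,0,0,0,1]]'
python3 -m crank '[[1.5,0,0,0,1],[1.5,0,0,0,1],[0,0,0,0,1]]'
python3 -m crank '[[1.5,0,0,0,1],[1.5,0,0,0,1],[0,0,0,0,1]]'
```

```text
t: 21.87
tool_pos: [546.1, 137.8, 93.4]
ee_rot: [2.177, 2.265, 0.001]
force: [-0.1, -1.3, -0.4]
grip_width: 88.3
t: 22.12
tool_pos: [546.0, 140.7, 93.4]
ee_rot: [2.177, 2.265, 0.001]
force: [1.0, -1.3, -0.1]
grip_width: 88.2
t: 22.37
tool_pos: [545.8, 143.8, 93.4]
ee_rot: [-2.177, -2.265, -0.0]
force: [-0.3, -1.5, 1.0]
grip_width: 88.3
```

```bash
python3 -m crank '[[1.5,0,0,0,1],[1.5,0,0,0,1],[0,0,0,0,1]]'
python3 -m crank '[[1.5,0,0,0,1],[1.5,0,0,0,1],[0,0,0,0,1]]'
python3 -m crank '[[1.5,0,0,0,1],[1.5,0,0,0,1],[0,0,0,0,1]]'
python3 - <<'E'
from h import *
to(546,134,93)
p=bot.read_camera('side');crop(p,'side15.png',190,60,350,200,5)
E
```

```text
t: 22.62
tool_pos: [545.6, 146.8, 93.4]
ee_rot: [-2.177, -2.265, -0.0]
force: [1.0, -2.3, -0.2]
grip_width: 87.9
t: 22.87
tool_pos: [545.7, 147.3, 93.5]
ee_rot: [2.175, 2.263, -0.005]
force: [-0.5, -12.4, 2.0]
grip_width: 88.1
t: 23.12
tool_pos: [545.7, 147.6, 93.8]
ee_rot: [2.173, 2.262, -0.01]
force: [-1.9, -24.7, 5.2]
grip_width: 88.0
t 23.12 [545.7 147.6  93.8] yaw 92.29 q [ 0.059  0.334  1.738 -0.01   1.071 -1.547] F [ -1.9 -24.7   5.2] w 88.0
tool dx -13.6 dy -0.3 dz 0.8
```

View pics/side15.png

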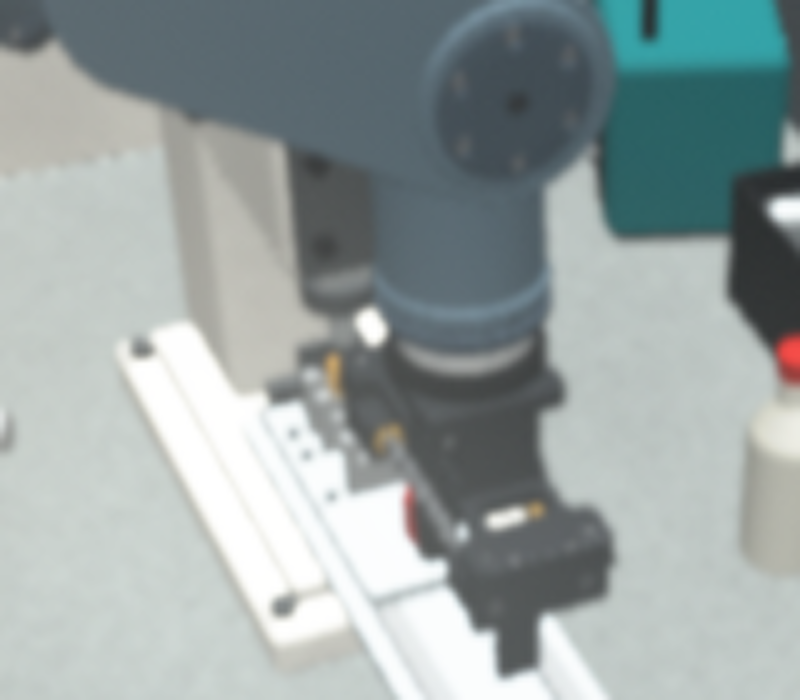

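The force jumped to 25 N with no further motion (slide at its stop). Back off and check.

```bash
python3 -m crank '[[-3,0,0,0,1],[-10,0,0,0,1],[-20,0,0,0,1],[-20,0,0,0,1],[0,0,-20,0,1],[0,0,-30,0,1],[-10,-30,-30,0,1],[-10,-35,-20,0,1],[0,-35,0,0,1],[0,-35,0,0,1],[0,-35,0,0,1],[0,-35,0,0,1],[0,0,0,0,1]]'
python3 - <<'E'
from h import *
to(546,134,93)
p=bot.read_camera('top'); np.savez('top16.npz',**p); crop(p,'top16.png',130,195,290,295,5)
q=bot.read_camera('side'); np.savez('side16.npz',**q);crop(q,'side16.png',190,60,350,200,5)
P=cloud(p); hsv=cv2.cvtColor(p['pixels'],cv2.COLOR_RGB2HSV)
m=(hsv[...,1]>150)&((hsv[...,0]<8)|(hsv[...,0]>172))&(P[...,2]>95)&(P[...,2]<140)&(P[...,1]>70)&(P[...,0]<600)
if m.sum(): print('knob top',cv2.minEnclosingCircle(P[m][:,:2].astype(np.float32)))
P=cloud(q); hsv=cv2.cvtColor(q['pixels'],cv2.COLOR_RGB2HSV)
m=(hsv[...,1]>150)&((hsv[...,0]<8)|(hsv[...,0]>172))&(P[...,2]>112)&(P[...,2]<130)&(P[...,1]>70)&(P[...,0]<600)
if m.sum(): print('knob side',cv2.minEnclosingCircle(P[m][:,:2].astype(np.float32)))
E
```

```text
t: 24.25
tool_pos: [339.1, 72.9, 190.7]
ee_rot: [-2.174, -2.264, 0.002]
force: [0.4, -0.0, -1.1]
grip_width: 88.3
t 24.25 [339.1  72.9 190.7] yaw 92.33 q [-1.350e-01 -3.330e-01  2.186e+00  1.000e-03  1.292e+00 -1.747e+00] F [ 0.4 -0.  -1.1] w 88.3
tool dx 52.6 dy 209.2 dz 97.7
knob top ((421.6614074707031, 410.5190124511719), 238.2918701171875)
```

View pics/top16.png

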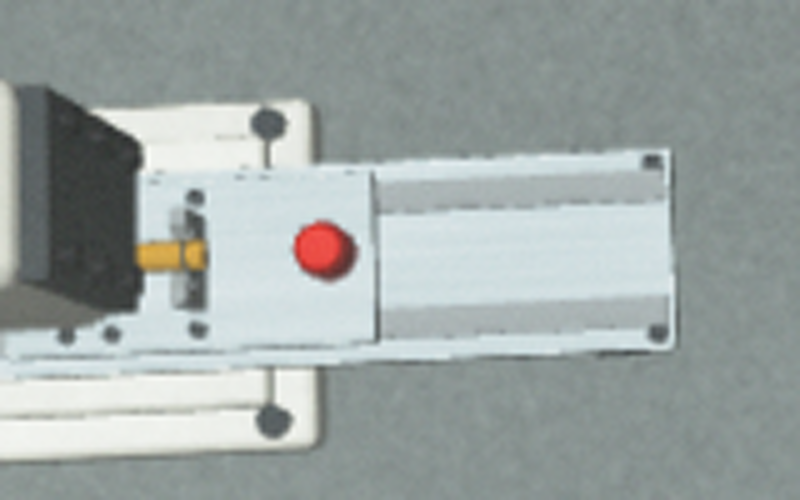

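View pics/side16.png

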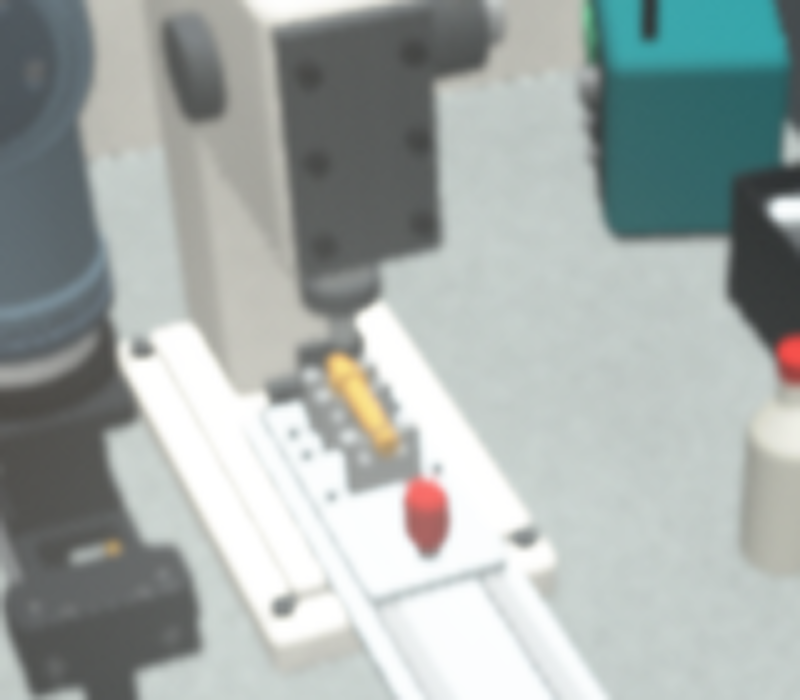

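```bash
python3 - <<'E'
from h import *
p=dict(np.load('top16.npz')); P=cloud(p); hsv=cv2.cvtColor(p['pixels'],cv2.COLOR_RGB2HSV)
def atz(p,u,v,z):
    d=1000.
    for _ in range(8): d+= (pt(p,u,v,d)[2]-z)
    return pt(p,u,v,d)
w=np.zeros((480,640),bool); w[230:260,185:205]=1
m=w&(hsv[...,1]>150)&((hsv[...,0]<8)|(hsv[...,0]>172)); print('knob16',m.sum(),cv2.minEnclosingCircle(P[m&(P[...,2]>112)][:,:2].astype(np.float32)))
w=np.zeros((480,640),bool); w[235:255,155:178]=1
m=w&(hsv[...,0]>12)&(hsv[...,0]<30)&(hsv[...,1]>90); v,u=np.where(m)
print('tail',u.max(),v.mean(),atz(p,u.max()+.5,v.mean(),115).round(1),'z',np.median(P[m][:,2]))
l=P[m]; c=np.polyfit(l[:,1],l[:,0],1); print('shaft axis angle',90-np.degrees(np.arctan(c[0])),'x at mid',np.median(l[:,0]))
# side: brass
q=dict(np.load('side16.npz')); S=cloud(q); hs=cv2.cvtColor(q['pixels'],cv2.COLOR_RGB2HSV)
w=np.zeros((480,640),bool); w[125:155,250:275]=1
m=w&(hs[...,0]>12)&(hs[...,0]<30)&(hs[...,1]>90); l=S[m]; print('side brass',m.sum(),l.min(0).round(0),l.max(0).round(0)); c=np.polyfit(l[:,1],l[:,2],1); print('z slope',c)
E
```

```text
knob16 75 ((543.5515747070312, 218.7794189453125), 11.316328048706055)
tail 170 245.72058823529412 [540.8 271.7 115. ] z 117.40889949044606
shaft axis angle 87.62014914010722 x at mid 539.838780640254
side brass 96 [ 269. -684.  112.] [545. 352. 867.]
z slope [ -0.73349595 345.45068823]
```

```bash
python3 - <<'E'
from h import *
p=bot.read_camera('wrist'); t=dict(np.load('top16.npz')); crop(t,'crate16.png',180,120,480,320,2)
print(bot.state()['t'],bot.close_job())
E
```

```text
the job is handed in; nothing more can be done
24.4 None
```

View pics/crate16.png

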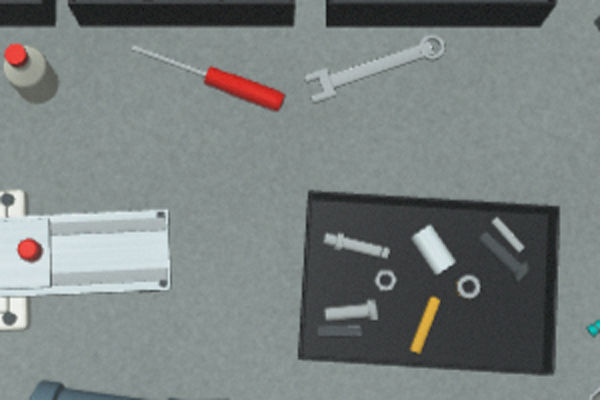

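I picked the collared brass spindle from the crate, laid it in the V nest collar end towards the press, and pushed the slide in by its knob until it hit a hard stop. I handed the job in at 24.4 s; no verdict was reported.

**Spindle in nest:** After release, still in the slide's out position, the shaft lay level. Its tail was 52.9 mm from the knob axis (53 nominal), so the collar sits within about 0.1 mm along the slide. After the push the tail-to-knob distance was again about 52.9 mm.

**Slide home:** The slide position was not read directly. At the end of the push the force rose from about 2 N to 25 N with almost no movement. The knob had travelled about 123 mm, which fits a start near 27 mm.

**Change on the way:** Part-way through the push I backed off, because the wrist would have ended about 5 mm from the press head. I finished the push with the outside of an open finger instead.

**Bystanders:** The last top picture shows the other parts still in the crate, with the washer still on the brass nut. The screwdriver, wrench and bottle look untouched, and the arm stood clear.

**Checks that disagreed or failed:**
- The wrist and top cameras differed by about 2 mm on absolute positions along the slide.
- After the push, the top camera put the short visible piece of shaft at 87.6°, against the slide's 92.6°. I took that as pixel noise.
- My check of the shaft's level from the side camera failed on bad depth readings, so I did not use it.
- The automatic knob fit in that same side picture found nothing, so I relied on the top view for the knob.

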